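Clear down the glass-cutting mat

ROBOT

A 6-joint arm with a two-finger parallel gripper is mounted at the origin on the work surface. World frame = base frame: x ahead of the robot, y to its left, z up, the work surface at z = 0. Lengths are in m, angles in rad, forces in N, time in s.
With the tool pointing down it reaches from about 0.35 to 0.775 m from the base axis. Payload 7.3 kg.
Tool frame: the origin (TCP) lies midway between the tips of the shut fingers; the grasp point (between the pads) lies 19 mm behind it (robot.grip_depth is the z of the grasp point in the tool frame, in m); z points along the fingers, y is the line along which they close (so a half turn about z gives the same grasp; the last joint's range is limited). The gripper opens to 92 mm and grips with 3 to 60 N. Pads are 19 mm wide; open, the fingers measure 130 mm over their backs; the gripper's body (75 mm by 190 mm) begins 47 mm behind the grasp point.
Start: joints at [-1.357, 0.342, 1.524, -0, 1.275, -0.146], TCP at [0.185, -0.491, 0.227] pointing down, gripper open.
Joint ranges: [-2.53, 2.53], [-0.77, 2.02], [0.04, 2.7], [-1, 4.14], [0.28, 2.66], [-3.11, 3.11]. Speed limits (rad/s): [2.57, 2.57, 3.14, 3.14, 3.14, 3.14].

INTERFACE

Orientations are given as [roll, pitch, yaw] about the fixed x, y, z axes, in that order (R = Rz(yaw) Ry(pitch) Rx(roll)).
In Python, from cell import robot, viewer gives the robot as it stands.
- The arm moves only by the tool step_arm, never from a script. Its argument "increments" is a list of rows, each an object with "delta_pos": the shift along the tool's x, y, z in cm, a list of three; "dr": the turn, a rotation vector about the tool's x, y, z in degrees, a list of three; "fingers": the closure, from -1 (fully open) to 1 (shut), so that 0 is half open. In form: [{"delta_pos": [tx, ty, tz], "dr": [wx, wy, wz], "fingers": fingers}, ...]. A call has exactly 5 rows; each row is the pose to reach, as a shift and turn from the pose commanded when the call began, along the tool's axes at that moment; what a row does not reach only later rows make up. A row lasts 1/8 s, in which the tool goes at most 62.5 mm and 10.7 degrees, less where a joint would pass 70% of its speed; a pose out of reach is approached as far as the arm can. A call with a gripper value outside its range is refused whole. The fingers move at their own pace and stop on an object; "newtons" is the grip in N (left out, the last holds). Time passes only in rows, so rows that repeat a pose let the fingers close, or fill a call up. It gives the time, the measured TCP pose, the force, the opening and the grip force at its end, in the units of the state.
- robot.observe(): the state, without advancing time (a new reading comes with each control period).
- viewer.read_camera(name): name is "scene" or "top" or "wrist"; returns the picture (480x640x3 uint8, red, green, blue); there is no depth.
- viewer.camera_params(name): a dict with "K" (3x3 intrinsics, pixels), "k1" (the pictures are not rectified: a ray, as slopes to the right and down, at radius r is drawn at 1 + k1 r^2 times it, then the intrinsics apply), "T" (4x4, takes a point from camera to world coordinates). Camera axes: x right, y down, z forward; pixel columns grow to the right and rows downward; lengths in m; the calibration is good to about 2 mm. A picture is of the moment at which its call begins: read the wrist's pose just before it. camera_params takes no time and is no camera call; for the wrist camera it gives the pose at the moment of the call.
- robot.hand_in(): hands the job in; it is judged then, once.
The state is a dict: "time": time; "qpos": joint angles; "qvel": joint speeds; "joint_efforts": joint torques, N m; "tool_pos": TCP position; "tool_rot": TCP orientation; "contact_force": force on the tool from outside, world axes, zero at the start; "torque": the same for the moment, N m; "opening": finger opening in m; "grip_force": force on a finger pad.
Only numpy, scipy, OpenCV 4.12 (cv2) and the standard library are available. Lean on these libraries where they do the work, as an engineer would, in place of code of your own. Each camera call takes 0.05 s, during which the arm holds its last target. There are 200 camera calls.

TASK

Clear down the glass-cutting mat: push every coloured glass offcut through the sprung flap in the top of the green cullet box so that it drops inside and the flap shuts behind it. Take the lid off the amber oil pot, dip the wheel of the glass cutter well down into the pot, then lay the cutter flat in the wide empty lane of the black tool tray, and leave the pot standing with its lid properly on. Leave everything else on the bench where it is, and do not tip the pot over.

Things in the scene. Friction and masses are not known exactly. Their poses are not given: they have to be found in the camera images.
- cullet: Cullet (waste glass) box, fixed: closed green steel box with a clear front window, 190 (its x) x 200 (its y) x 170 mm high, sheet 4 mm. Origin at the centre of its underside, z up. Its only opening is the mouth in its flat top; 100 mm is free under the hanging flap. Box and tool tray may stand on either side of the mat. Tallest thing within reach.
- mouth (a point): Centre of the cullet box's mouth, level with the top (170 mm up), same axes as the box. The mouth is 56 mm along the box's x and 134 mm along its y, filled flush by the steel flap with a yellow strip along its free edge.
- flap (a joint): Sprung steel flap filling the mouth, 53 x 130 x 3 mm. Hinge line at box x = +26 mm, free yellow edge at -27 mm. 0 = shut and flush; grows (rad) as the free edge swings down inside; stop 1.45. Spring 0.10 N m shut, 0.18 N m open: a laid offcut just rests on it; pressed 50 to 58 mm down some 35 mm from the hinge line, it lets the offcut slide off inside. Snaps shut by itself.
- mat: Grey cutting mat, fixed: 350 mm (x) by 270 mm (y), 4 mm thick, origin at the centre of its underside. The offcuts (on its +y half), the cutter and the oil pot (on its -y half) lie and stand on it.
- tray: Black plastic tool tray, fixed: 220 mm (x) by 130 mm (y), rim 18 mm high, walls and floor 4 mm. Origin at the centre of its underside. A divider along x at y = +15 mm makes two lanes: the wide empty one, from y = -61 to +13 mm, is the cutter's; the narrow one holds a small brush.
- lane (a point): A point on the floor (4 mm up) at the middle of the tray's wide empty lane, 24 mm to the tray's -y side of the tray's centre; same axes as the tray. The lane runs along x, 212 mm long and 74 mm wide.
- pot_rim (a point): Centre of the mouth of the oil pot, level with its rim: a loose, heavy, round amber glass pot with upright sides (0.45 kg), 68 mm across and 45 mm high, inside 60 mm wide and 40 mm deep with a felt pad at the bottom. z up.
- oilpot: The oil pot itself: origin at the centre of its underside, 45 mm under pot_rim.
- lid_knob (a point): Middle of the black knob on the oil pot's brass lid: knob 18 mm across, 26 mm high, this point 13 mm above the lid's top face. Loose lid (80 g), 72 mm across, 5 mm thick, with a spigot 50 mm across reaching 6 mm into the pot's mouth. Seated, this point is 19 mm above pot_rim; on a flat surface 25 mm above that. Starts on the pot.
- cutter_grip (a point): Grip point of the glass cutter, a loose barrel-type hand cutter with a blue handle and brass head, 140 mm long, about 60 g: middle of the handle's thickness (18 mm square to the touch from 65 mm behind this point to 25 mm ahead of it). x points along the cutter to its wheel, z up; lying flat, this point is 9 mm over the surface.
- cutter_wheel (a point): Tip of the cutter's wheel, 75 mm ahead of cutter_grip along the cutter's x. The head is 8 to 13 mm thick over the last 50 mm.
- offcut1_c (a point): Centre of the green glass offcut, a loose flat strip 90 mm long (x), 28 mm wide (y) and 7 mm thick (z), about 45 g. Between two and four of the four offcuts are there; None if this one is not.
- offcut2_c (a point): Centre of the amber glass offcut, a loose flat strip 84 mm long (x), 30 mm wide (y) and 7 mm thick (z), about 45 g. Between two and four of the four offcuts are there; None if this one is not.
- offcut3_c (a point): Centre of the blue glass offcut, a loose flat strip 92 mm long (x), 26 mm wide (y) and 7 mm thick (z), about 45 g. Between two and four of the four offcuts are there; None if this one is not.
- offcut4_c (a point): Centre of the red glass offcut, a loose flat strip 80 mm long (x), 28 mm wide (y) and 7 mm thick (z), about 45 g. Between two and four of the four offcuts are there; None if this one is not.
- brush: Bystander, loose, to be left where it is: the brush in the tray. It lies along the narrow lane, 150 mm long, 12 mm thick.
- pliers: Bystander, loose, to be left where it is: the green pliers. Origin at the middle of its underside; 170 mm long, 15 mm high, near the bench's robot side.
- nippers: Bystander, loose, to be left where it is: the blue pliers. Origin at the middle of its underside; 170 mm long, 15 mm high, near the bench's robot side.
- marker: Bystander, loose, to be left where it is: the black marker. Origin at the middle of its underside; 120 mm long, 14 mm thick, beyond the mat.
- foilreel: Bystander, loose, to be left where it is: the copper foil reel. Origin at the middle of its underside; a flat ring 84 mm across, 8 mm high, beyond the mat.
- panel: Bystander, loose, to be left where it is: the cream lamp-shade panel. Origin at the middle of its underside; a bent cream glass sheet 200 mm long, 125 mm wide, 30 mm high, beyond the mat.
Not all that is in view belongs to the job. Of the things like the part that bears lid_knob, leave any that is blue; of the rest the smaller one is meant. There is more than one size of the part that bears offcut4_c; the job needs the largest.

How it is judged:
By the outcome, as a careful person would: the job done as asked, in the order asked, and still so for the second after the job is handed in, with the robot touching nothing.
Of offcut1, offcut2, offcut3, offcut4 only 2 to 4 are there at a start; the rules pass over those that are not, and their reading is None.
At some moment in a run one of cutter may be knocked a few centimetres aside while the robot is not near it.
It also fails if it takes over 210 s, if anything falls off the work surface, if the arm or the gripper's body presses on something with over 40 N, if the wrist force passes 120 N, or if a joint passes its speed limit or range.

## Working session

There is one attempt and no reset: what is moved stays moved. The work goes in short steps, Python scripts to look and compute and a tool call to move; the robot and the scene stay as the last step left them, time stands still between calls to the robot, and variables do not carry over. Pictures are saved under pics/ and viewed, at most 14 in all, crops included, and the job is handed in when it is done.

Besides the shell and the picture viewer there is one more tool, called after ">>>" by a JSON object that holds its "name" and its "arguments". step_arm: Moves the arm, as the interface text tells. Its arguments: {"type":"object","properties":{"increments":{"type":"array"},"newtons":{"type":"number"}},"required":["increments"]}

```bash
ls; mkdir -p pics
python3 - <<'E'
from cell import robot, viewer
import cv2,json
for n in ("top","scene"):
    im=viewer.read_camera(n); cv2.imwrite(f"pics/{n}0.png",im[:,:,::-1])
    p=viewer.camera_params(n); print(n,p["K"],p["k1"],p["T"])
p=viewer.camera_params("wrist");print(p["K"],p["k1"],p["T"])
print(robot.observe()); print(robot.grip_depth)
E
```

```text
pics
top [[454.69203151   0.         321.23042721]
 [  0.         454.69203151 239.70132108]
 [  0.           0.           1.        ]] -0.09365847319090984 [[-0.01803115 -0.98642112  0.1632429   0.39089557]
 [-0.9994372   0.02240126  0.02496939  0.00353511]
 [-0.02828718 -0.1627008  -0.98626988  1.1423793 ]
 [ 0.          0.          0.          1.        ]]
scene [[477.03599816   0.         322.22536729]
 [  0.         477.03599816 247.70364204]
 [  0.           0.           1.        ]] 0.021107525144310066 [[-0.6913002   0.41763031 -0.58965155  1.11329874]
 [ 0.7225164   0.38980966 -0.57098028  0.57512806]
 [-0.0086068  -0.8207517  -0.57122025  0.69913188]
 [ 0.          0.          0.          1.        ]]
[[359.02841453   0.         321.74350986]
 [  0.         359.02841453 243.63491732]
 [  0.           0.           1.        ]] -0.05609065977401261 [[ 0.35316474 -0.89869607 -0.26003853  0.2550169 ]
 [-0.93556029 -0.33962654 -0.09685434 -0.46390919]
 [-0.00127337  0.27748726 -0.96072847  0.38335815]
 [ 0.          0.          0.          1.        ]]
{'time': 0.1, 'qpos': array([-1.35707865e+00,  3.42633185e-01,  1.52490237e+00, -6.15080261e-05,
        1.27541747e+00, -1.45935635e-01]), 'qvel': array([-0.00069805, -0.00092861, -0.00258401,  0.00086699,  0.00252903,
       -0.00059171]), 'joint_efforts': array([ 3.02228618e-03, -4.32000983e+01, -2.44695228e+01,  7.19848112e-02,
        5.25731407e-02, -3.76874834e-05]), 'tool_pos': array([ 0.1847306 , -0.49103851,  0.22613145]), 'tool_rot': array([-3.14023819e+00, -1.39627906e-04,  3.59671164e-01]), 'contact_force': array([0.22295898, 0.77771461, 0.85304222]), 'torque': array([-0.0095196 , -0.01102104,  0.02564931]), 'grip_force': 0.0, 'opening': 0.09190251670058555}
-0.0188
```

View pics/top0.png

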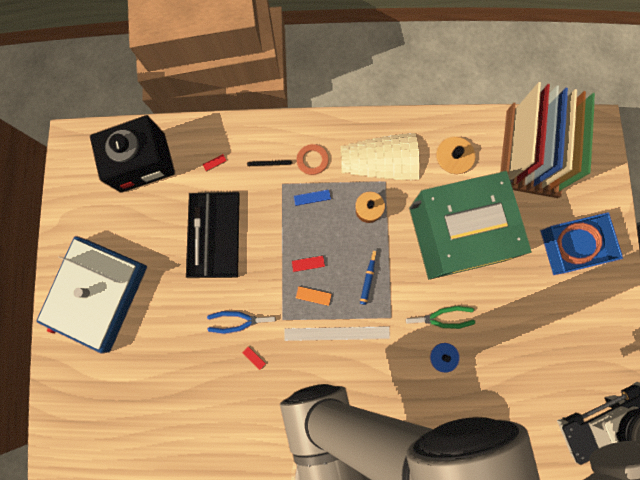

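View pics/scene0.png

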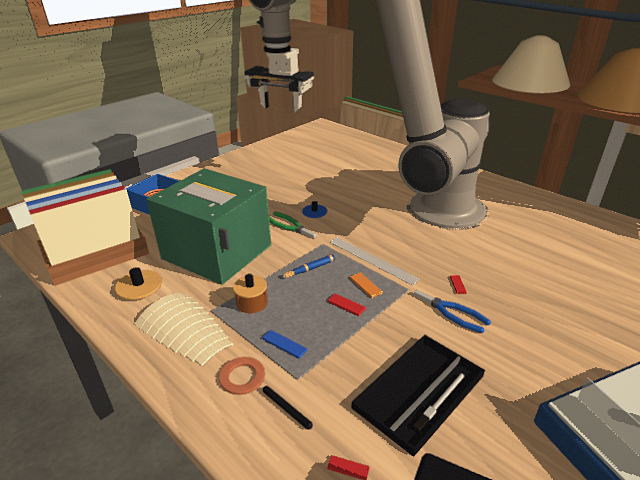

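The top view shows the mat (282–391, 183–320), with blue (312,198), red (309,263) and amber (314,295) offcuts on it. The cutter is at (370,276), the pot at (370,207), the box mouth at (476,220) and the tray at (213,235). Green is absent. The two small reds, the blue lid and the big brass lid aren't part of the job.

```bash
cat > h.py <<'E'
import numpy as np, cv2
from cell import robot, viewer
from scipy.spatial.transform import Rotation as Rn
def ray(p,uv):
    K=p["K"];uv=np.atleast_2d(uv).astype(float)
    d=(uv-[K[0,2],K[1,2]])/[K[0,0],K[1,1]]; s=d.copy()
    for _ in range(20): s=d/(1+p["k1"]*(s**2).sum(1,keepdims=True))
    D=np.c_[s,np.ones(len(s))]@p["T"][:3,:3].T
    return p["T"][:3,3],D
def onplane(p,uv,z):
    o,D=ray(p,uv); return o+D*((z-o[2])/D[:,2])[:,None]
def tri(p1,a,p2,b):
    A=0;B=0
    for p,u in((p1,a),(p2,b)):
        o,D=ray(p,u); d=D[0]/np.linalg.norm(D[0]); M=np.eye(3)-np.outer(d,d); A=A+M;B=B+M@o
    return np.linalg.solve(A,B)
def proj(p,X):
    X=np.atleast_2d(X); c=(X-p["T"][:3,3])@p["T"][:3,:3]; s=c[:,:2]/c[:,2:]
    s=s*(1+p["k1"]*(s**2).sum(1,keepdims=True)); return s*[p["K"][0,0],p["K"][1,1]]+[p["K"][0,2],p["K"][1,2]]
def blobs(im,lo,hi,amin=60):
    hsv=cv2.cvtColor(im,cv2.COLOR_RGB2HSV); m=cv2.inRange(hsv,np.array(lo),np.array(hi))
    m=cv2.morphologyEx(m,cv2.MORPH_CLOSE,np.ones((3,3)))
    return [c for c in cv2.findContours(m,0,cv2.CHAIN_APPROX_NONE)[0] if cv2.contourArea(c)>=amin]
def rect(p,c,z):
    X=onplane(p,c[:,0,:],z)[:,:2].astype(np.float32)*1000
    (x,y),(w,h),a=cv2.minAreaRect(X)
    if w<h: w,h,a=h,w,a+90
    return np.round([x,y,w,h,(a+90)%180-90],1)
E
python3 - <<'E'
from h import *
im=cv2.imread("pics/top0.png")[:,:,::-1].copy(); p=viewer.camera_params("top")
for n,lo,hi,z in (("red",(0,150,80),(6,255,255),.011),("blue",(105,100,60),(125,255,255),.011),("amber",(7,200,180),(16,255,255),.011),
   ("green",(60,80,30),(90,255,255),.17),("strip",(22,150,150),(35,255,255),.17),("black",(0,0,0),(180,255,28),.018),("mat",(0,0,60),(180,45,135),.004)):
    for c in blobs(im,lo,hi): print(n,c[:,0].mean(0).round(),rect(p,c,z))
a=cv2.resize(im[160:300,405:535],None,fx=4,fy=4,interpolation=2); b=cv2.resize(im[180:325,345:395],None,fx=4,fy=4,interpolation=2)
o=np.zeros((600,800,3),np.uint8); o[:a.shape[0],:a.shape[1]]=a; o[:b.shape[0],540:540+b.shape[1]]=b
cv2.imwrite("pics/crop0.png",o[:,:,::-1])
E
```

```text
red [254. 358.] [289.  202.9  60.7  20.7  45.4]
red [308. 263.] [519.2  67.1  80.   27.5 -81.3]
red [214. 162.] [791.9 310.4  60.2  21.5 -64. ]
red [542. 130.] [ 865.9 -564.8  268.1   33.7  -17.3]
blue [444. 357.] [ 282.2 -262.6   67.1   66.4   -1.7]
blue [229. 322.] [377.8 265.1 111.   51.6  89.5]
blue [366. 286.] [459.5 -77.4  60.8  15.8 -13.8]
blue [100. 299.] [452.1 637.1 244.3 202.  -22.7]
blue [581. 244.] [ 554.7 -634.4  195.3  123.9  -78.7]
blue [312. 197.] [689.5  54.3  91.8  26.4 -81. ]
blue [559. 136.] [ 845.7 -610.2  287.9   50.5  -21.2]
green [451. 317.] [ 380.  -245.2   93.6   41.9   88.4]
green [468. 224.] [ 580.9 -294.6  235.3  190.2  -77.7]
black [467. 438.] [  93.6 -303.2  255.8   84.2  -79.9]
black [628. 425.] [ 101.8 -713.2   93.2   39.4  -26.2]
black [605. 409.] [ 147.3 -649.6  216.8   49.1  -75.9]
black [316. 390.] [210.2  48.8 105.8  25.9  89.2]
black [210. 235.] [ 5.986e+02  3.080e+02  2.162e+02  1.291e+02 -3.000e-01]
black [270. 163.] [782.9 161.6 104.6   7.8 -89.1]
black [458. 152.] [ 800.6 -327.1   31.6   20.2  -46.4]
black [132. 154.] [821.7 536.6 198.1 186.5 -72.7]
mat [606. 405.] [ 149.4 -666.8  110.7   10.1  -69.3]
mat [315. 288.] [465.3  52.3 130.2  47.4  56.4]
mat [340. 284.] [463.6 -10.5  84.1  32.9  47.2]
mat [306. 251.] [550.   71.4  45.6  28.1  88.7]
mat [346. 251.] [548.6 -29.8  59.6  31.   68. ]
mat [377. 275.] [ 489.8 -113.2  160.6   49.4  -10.8]
mat [205. 245.] [573.1 329.8 156.    7.8  -0.7]
mat [305. 213.] [652.3  77.4  64.3  37.4  46.5]
mat [120. 146.] [854.4 575.9  89.4  88.8  55.2]
mat [549. 140.] [ 837.4 -584.4  242.6   44.5  -17.7]
```

View pics/crop0.png

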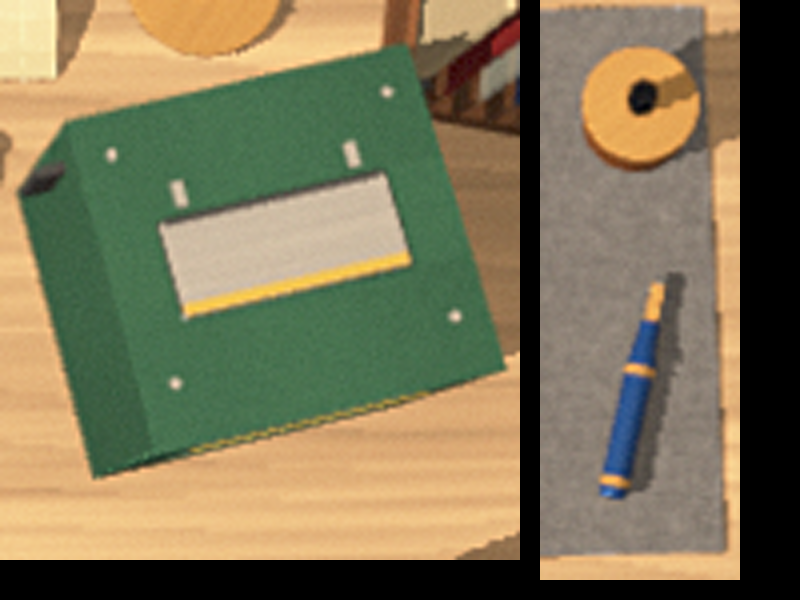

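The crop shows the yellow edge on the box's robot side and the hinge on the far side. The mouth corners are at crop (160,222), (385,172), (411,262), (185,317). The cutter's wheel is the far brass end at crop (656,283), and its tail is at (612,495).

Run:
```python
from h import *
im=cv2.imread("pics/top0.png")[:,:,::-1].copy(); p=viewer.camera_params("top")
hsv=cv2.cvtColor(im,cv2.COLOR_RGB2HSV); print(hsv[295,314],hsv[205,365])
for c in blobs(im,(8,150,150),(16,255,255),150): 
    if 290<c[:,0,0].mean()<340: print("amber",c[:,0].mean(0),rect(p,c,.011))
for lo in ((14,110,100),):
  for c in blobs(im,(8,120,100),(24,255,255),150):
    (u,v),r=cv2.minEnclosingCircle(c)
    if 350<u<390 and v<230: print("lid",u,v,r)
q=np.array([(160,222),(385,172),(411,262),(185,317)])/4+[405,160]
X=onplane(p,q,.17); print(X.round(4),"mouth",X.mean(0)); 
yv=(X[0]+X[3]-X[1]-X[2])/2; xv=(X[0]+X[1]-X[2]-X[3])/2; print(np.linalg.norm(xv),np.linalg.norm(yv),np.degrees(np.arctan2(xv[1],xv[0])),np.degrees(np.arctan2(yv[1],yv[0]))-90)
s=np.array([(111,154),(387,91),(455,316),(176,384)])/4+[405,160]; print("screws",onplane(p,s,.17).mean(0))
w=onplane(p,[(374.0,250.7),(363.2,303.7)],.013); print("cutter",w, np.linalg.norm(w[0]-w[1]))
print("lid top",onplane(p,np.array([(642,98)])/4+[345-135,180],.072), onplane(p,[(370.3,205.5)],.054))
sc=viewer.camera_params("scene"); print(tri(p,np.array([(640,92)])/4+[345-135,180],sc,[(249.5,275.5)]))
```

```text
[ 14 186 235] [ 17 157 239]
amber [313.23529412 295.61176471] [438.4  54.5  83.7  29.8  76.1]
amber [311.76744186 159.05813953] [791.   52.6  79.6  78.5  -1.2]
lid 377.5 119.5 66.5921401977539
[[ 0.5993 -0.2435  0.17  ]
 [ 0.6249 -0.3708  0.17  ]
 [ 0.5741 -0.3809  0.17  ]
 [ 0.5464 -0.2538  0.17  ]] mouth [ 0.58618261 -0.3122279   0.17      ]
0.052856016891139466 0.1299828274696083 11.132706248555372 11.818617384889563
screws [ 0.5907297  -0.31110702  0.17      ]
cutter [[ 0.5469232  -0.09949226  0.013     ]
 [ 0.41585531 -0.06830863  0.013     ]] 0.1347264284724708
lid top [[ 0.65147584 -0.08988462  0.072     ]] [[ 0.65334892 -0.09087149  0.054     ]]
[ 0.65235064 -0.08712574  0.0791075 ]
```

```bash
cat >> h.py <<'E'
def plan(wps,start=None):
    """wps: (x,y,z in m, yaw deg); tool pointing down; prints shift/turn of each leg in tool axes"""
    s=robot.observe()
    cur=start or [*s["tool_pos"],np.degrees(s["tool_rot"][2])]
    if start is None: print("t",round(s["time"],2),"now",np.round(cur,4),"rp",np.degrees(s["tool_rot"][:2]).round(2),"open",round(s["opening"],4),"F",s["contact_force"].round(1))
    for w in wps:
        R=Rn.from_euler("xyz",[180,0,cur[3]],degrees=True)
        d=R.inv().apply(np.array(w[:3])-cur[:3])*100
        print(w,"dp",d.round(2),"drz",round(-((w[3]-cur[3]+180)%360-180),1)); cur=list(w)
E
python3 - <<'E'
from h import *
plan([(.33,-.24,.24,59.6),(.48,0,.2,98.7),(.5192,.0671,.07,98.7),(.5192,.0671,.006,98.7),(.5192,.0671,.23,98.7),(.5777,-.3138,.23,101.5),(.5777,-.3138,.1725,101.5)])
E
```

```text
t 0.1 now [ 0.1847 -0.491   0.2261 20.6076] rp [-1.7992e+02 -1.0000e-02] open 0.0919 F [0.2 0.8 0.9]
(0.33, -0.24, 0.24, 59.6) dp [ 22.43 -18.38  -1.39] drz -39.0
(0.48, 0, 0.2, 98.7) dp [28.29  0.79  4.  ] drz -39.1
(0.5192, 0.0671, 0.07, 98.7) dp [ 6.04  4.89 13.  ] drz -0.0
(0.5192, 0.0671, 0.006, 98.7) dp [ 0.  -0.   6.4] drz -0.0
(0.5192, 0.0671, 0.23, 98.7) dp [  0.    0.  -22.4] drz -0.0
(0.5777, -0.3138, 0.23, 101.5) dp [-3.854e+01  2.000e-02  0.000e+00] drz -2.8
(0.5777, -0.3138, 0.1725, 101.5) dp [ 0.   -0.    5.75] drz -0.0
```

>>> {"name": "step_arm", "arguments": {"increments": [{"delta_pos":[4.5,-3.7,-0.3],"dr":[0,0,-8],"fingers":0},{"delta_pos":[9,-7.4,-0.6],"dr":[0,0,-16],"fingers":0},{"delta_pos":[13.5,-11,-0.8],"dr":[0,0,-24],"fingers":0},{"delta_pos":[18,-14.7,-1.1],"dr":[0,0,-32],"fingers":0},{"delta_pos":[22.43,-18.38,-1.39],"dr":[0,0,-39],"fingers":0}], "newtons": 25}}

```text
time: 0.72
tool_pos: [0.3306, -0.2386, 0.2406]
tool_rot: [-3.142, -0.0, 1.044]
contact_force: [0.7, -0.1, -0.4]
opening: 0.0481
grip_force: 0.0
```

>>> {"name": "step_arm", "arguments": {"increments": [{"delta_pos":[6,0.2,0.8],"dr":[0,0,-8],"fingers":0},{"delta_pos":[12,0.4,1.6],"dr":[0,0,-16],"fingers":0},{"delta_pos":[18,0.6,2.4],"dr":[0,0,-24],"fingers":0},{"delta_pos":[24,0.7,3.2],"dr":[0,0,-32],"fingers":0},{"delta_pos":[28.29,0.79,4],"dr":[0,0,-39.1],"fingers":0}]}}

```text
time: 1.35
tool_pos: [0.4807, 0.002, 0.2001]
tool_rot: [-3.141, -0.0, 1.729]
contact_force: [0.0, -0.3, -0.2]
opening: 0.046
grip_force: 0.0
```

>>> {"name": "step_arm", "arguments": {"increments": [{"delta_pos":[3,2.5,4],"dr":[0,0,0],"fingers":0},{"delta_pos":[6.04,4.89,8],"dr":[0,0,0],"fingers":0},{"delta_pos":[6.04,4.89,12],"dr":[0,0,0],"fingers":0},{"delta_pos":[6.04,4.89,13],"dr":[0,0,0],"fingers":0},{"delta_pos":[6.04,4.89,13],"dr":[0,0,0],"fingers":0}]}}

```text
time: 1.98
tool_pos: [0.5191, 0.0664, 0.0707]
tool_rot: [-3.141, -0.0, 1.722]
contact_force: [0.3, 0.2, 0.3]
opening: 0.0459
grip_force: 0.0
```

Run:
```python
from h import *
plan([(.5192,.0671,.006,98.7)])
p=viewer.camera_params("wrist");im=viewer.read_camera("wrist");cv2.imwrite("pics/w1.png",im[:,:,::-1])
```

```text
t 1.98 now [5.19100e-01 6.64000e-02 7.07000e-02 9.86872e+01] rp [-179.96   -0.  ] open 0.0459 F [0.3 0.2 0.3]
(0.5192, 0.0671, 0.006, 98.7) dp [0.06 0.02 6.47] drz -0.0
```

View pics/w1.png

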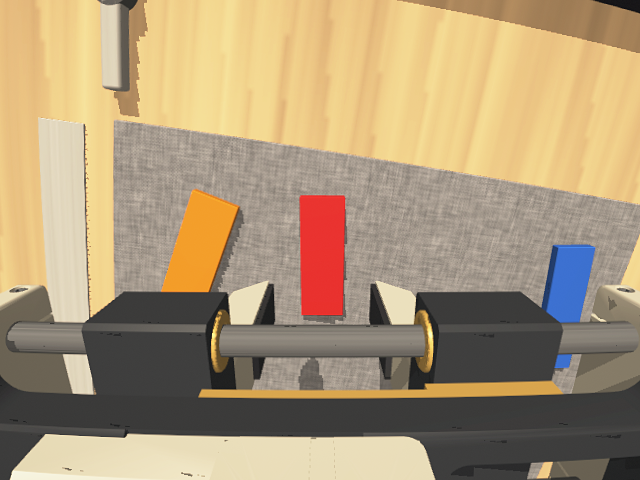

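The wrist view shows the red strip centred between the fingers at about (322,255), parallel to the pads.

>>> {"name": "step_arm", "arguments": {"increments": [{"delta_pos":[0,0,2],"dr":[0,0,0],"fingers":0},{"delta_pos":[0,0,4],"dr":[0,0,0],"fingers":0},{"delta_pos":[0,0,5.5],"dr":[0,0,0],"fingers":0},{"delta_pos":[0,0,6.4],"dr":[0,0,0],"fingers":0},{"delta_pos":[0,0,6.4],"dr":[0,0,0],"fingers":0}]}}

```text
time: 2.65
tool_pos: [0.5192, 0.0666, 0.0066]
tool_rot: [-3.141, 0.0, 1.723]
contact_force: [0.7, -0.1, -0.5]
opening: 0.046
grip_force: 0.0
```

>>> {"name": "step_arm", "arguments": {"increments": [{"delta_pos":[0,0,0],"dr":[0,0,0],"fingers":1},{"delta_pos":[0,0,0],"dr":[0,0,0],"fingers":1},{"delta_pos":[0,0,0],"dr":[0,0,0],"fingers":1},{"delta_pos":[0,0,0],"dr":[0,0,0],"fingers":1},{"delta_pos":[0,0,0],"dr":[0,0,0],"fingers":1}]}}

```text
time: 3.28
tool_pos: [0.5195, 0.0668, 0.007]
tool_rot: [3.141, 0.0, 1.723]
contact_force: [-0.4, -0.5, 5.7]
opening: 0.0275
grip_force: 25.0
```

>>> {"name": "step_arm", "arguments": {"increments": [{"delta_pos":[0,0,-4],"dr":[0,0,0],"fingers":1},{"delta_pos":[0,0,-9],"dr":[0,0,0],"fingers":1},{"delta_pos":[0,0,-14],"dr":[0,0,0],"fingers":1},{"delta_pos":[0,0,-19],"dr":[0,0,0],"fingers":1},{"delta_pos":[0,0,-22.4],"dr":[0,0,0],"fingers":1}]}}

```text
time: 3.9
tool_pos: [0.5194, 0.0668, 0.2328]
tool_rot: [3.14, 0.0, 1.723]
contact_force: [0.3, -0.1, -0.7]
opening: 0.0273
grip_force: 25.0
```

Run:
```python
from h import *
plan([(.5777,-.3138,.23,101.5),(.5777,-.3138,.1725,101.5)])
```

```text
t 3.9 now [5.19400e-01 6.68000e-02 2.32800e-01 9.87185e+01] rp [1.7989e+02 2.0000e-02] open 0.0273 F [ 0.3 -0.1 -0.7]
(0.5777, -0.3138, 0.23, 101.5) dp [-38.5   -0.     0.28] drz -2.8
(0.5777, -0.3138, 0.1725, 101.5) dp [ 0.   -0.    5.75] drz -0.0
```

>>> {"name": "step_arm", "arguments": {"increments": [{"delta_pos":[-5,0,0],"dr":[0,0,-1],"fingers":1},{"delta_pos":[-11,0,0],"dr":[0,0,-2],"fingers":1},{"delta_pos":[-17,0,0],"dr":[0,0,-2.8],"fingers":1},{"delta_pos":[-23,0,0],"dr":[0,0,-2.8],"fingers":1},{"delta_pos":[-29,0,0],"dr":[0,0,-2.8],"fingers":1}]}}

```text
time: 4.53
tool_pos: [0.563, -0.2217, 0.2302]
tool_rot: [-3.141, -0.001, 1.772]
contact_force: [0.4, -0.1, -0.6]
opening: 0.0274
grip_force: 25.0
```

>>> {"name": "step_arm", "arguments": {"increments": [{"delta_pos":[-4.5,-0.45,0],"dr":[0,0,0],"fingers":1},{"delta_pos":[-8,-0.45,0],"dr":[0,0,0],"fingers":1},{"delta_pos":[-9.53,-0.45,0],"dr":[0,0,0],"fingers":1},{"delta_pos":[-9.53,-0.45,1.5],"dr":[0,0,0],"fingers":1},{"delta_pos":[-9.53,-0.45,3],"dr":[0,0,0],"fingers":1}]}}

```text
time: 5.15
tool_pos: [0.5775, -0.3125, 0.1992]
tool_rot: [-3.141, -0.001, 1.773]
contact_force: [0.7, 0.2, -0.5]
opening: 0.0274
grip_force: 25.0
```

Run:
```python
from h import *
plan([(.5777,-.3138,.1725,101.5)])
im=viewer.read_camera("wrist");cv2.imwrite("pics/w2.png",im[:,:,::-1])
```

```text
t 5.15 now [  0.5775  -0.3125   0.1992 101.5812] rp [-1.7995e+02 -8.0000e-02] open 0.0274 F [ 0.7  0.2 -0.5]
(0.5777, -0.3138, 0.1725, 101.5) dp [-0.13 -0.01  2.67] drz 0.1
```

View pics/w2.png

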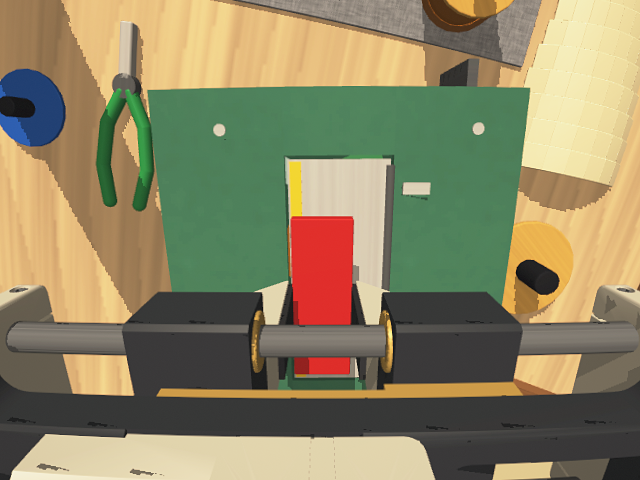

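The wrist view shows the red strip over the flap, parallel to it and near the yellow edge (295,190), clear of the mouth rim.

>>> {"name": "step_arm", "arguments": {"increments": [{"delta_pos":[0,0,1],"dr":[0,0,0],"fingers":1},{"delta_pos":[0,0,2],"dr":[0,0,0],"fingers":1},{"delta_pos":[0,0,2.6],"dr":[0,0,0],"fingers":1},{"delta_pos":[0,0,2.75],"dr":[0,0,0],"fingers":1},{"delta_pos":[0,0,2.75],"dr":[0,0,0],"fingers":1}]}}

```text
time: 5.82
tool_pos: [0.5779, -0.3143, 0.1734]
tool_rot: [3.141, 0.001, 1.772]
contact_force: [0.5, -0.2, -1.2]
opening: 0.0275
grip_force: 25.0
```

>>> {"name": "step_arm", "arguments": {"increments": [{"delta_pos":[0,0,0],"dr":[0,0,0],"fingers":0.2},{"delta_pos":[0,0,0],"dr":[0,0,0],"fingers":0.2},{"delta_pos":[0,0,0],"dr":[0,0,0],"fingers":0.2},{"delta_pos":[0,0,-1],"dr":[0,0,0],"fingers":0.2},{"delta_pos":[0,0,-5],"dr":[0,0,0],"fingers":0.2}]}}

```text
time: 6.45
tool_pos: [0.5768, -0.3135, 0.2218]
tool_rot: [-3.138, -0.004, 1.772]
contact_force: [-0.1, -0.1, 0.3]
opening: 0.0364
grip_force: 0.0
```

>>> {"name": "step_arm", "arguments": {"increments": [{"delta_pos":[0,0,0],"dr":[0,0,10],"fingers":1},{"delta_pos":[0,0,0],"dr":[0,0,20],"fingers":1},{"delta_pos":[0,0,0],"dr":[0,0,30],"fingers":1},{"delta_pos":[0,0,0],"dr":[0,0,40],"fingers":1},{"delta_pos":[0,0,0],"dr":[0,0,50],"fingers":1}]}}

```text
time: 7.08
tool_pos: [0.5779, -0.3143, 0.224]
tool_rot: [3.141, 0.0, 0.893]
contact_force: [-0.0, -0.7, 0.2]
opening: 0.0002
grip_force: 0.0
```

>>> {"name": "step_arm", "arguments": {"increments": [{"delta_pos":[0,0,0],"dr":[0,0,10],"fingers":1},{"delta_pos":[0,0,0],"dr":[0,0,20],"fingers":1},{"delta_pos":[0,0,0],"dr":[0,0,30],"fingers":1},{"delta_pos":[0,0,0],"dr":[0,0,40],"fingers":1},{"delta_pos":[0,0,0],"dr":[0,0,40],"fingers":1}]}}

```text
time: 7.7
tool_pos: [0.5779, -0.3143, 0.2239]
tool_rot: [3.141, -0.001, 0.203]
contact_force: [-1.0, -0.6, -0.3]
opening: 0.0006
grip_force: 0.0
```

Run:
```python
from h import *
plan([(.5777,-.3138,.18,11.5),(.5777,-.3138,.114,11.5)])
im=viewer.read_camera("wrist");t=viewer.read_camera("top")
cv2.imwrite("pics/w3.png",np.hstack([cv2.resize(im,(400,300)),cv2.resize(t[160:310,380:580],(400,300))])[:,:,::-1])
```

```text
t 7.7 now [ 0.5779 -0.3143  0.2239 11.6049] rp [ 1.7996e+02 -3.0000e-02] open 0.0006 F [-1.  -0.6 -0.3]
(0.5777, -0.3138, 0.18, 11.5) dp [-0.01 -0.05  4.39] drz 0.1
(0.5777, -0.3138, 0.114, 11.5) dp [ 0.  -0.   6.6] drz -0.0
```

View pics/w3.png

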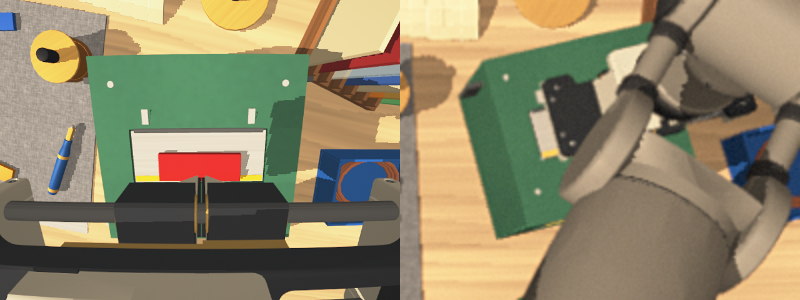

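The red strip lies flat on the flap along the yellow edge (200,167), and the shut fingers are above it. Pressing now.

>>> {"name": "step_arm", "arguments": {"increments": [{"delta_pos":[0,0,2.5],"dr":[0,0,0],"fingers":1},{"delta_pos":[0,0,4.4],"dr":[0,0,0],"fingers":1},{"delta_pos":[0,0,6.5],"dr":[0,0,0],"fingers":1},{"delta_pos":[0,0,8.7],"dr":[0,0,0],"fingers":1},{"delta_pos":[0,0,10.2],"dr":[0,0,0],"fingers":1}]}}

```text
time: 8.43
tool_pos: [0.5773, -0.3143, 0.1206]
tool_rot: [-3.141, 0.001, 0.203]
contact_force: [-3.3, -1.4, 0.7]
opening: 0.0005
grip_force: 1.3
```

>>> {"name": "step_arm", "arguments": {"increments": [{"delta_pos":[0,0,0.6],"dr":[0,0,0],"fingers":1},{"delta_pos":[0,0,0.8],"dr":[0,0,0],"fingers":1},{"delta_pos":[0,0,0.8],"dr":[0,0,0],"fingers":1},{"delta_pos":[0,0,0.8],"dr":[0,0,0],"fingers":1},{"delta_pos":[0,0,0.8],"dr":[0,0,0],"fingers":1}]}}

```text
time: 9.05
tool_pos: [0.577, -0.3139, 0.1129]
tool_rot: [-3.141, 0.002, 0.201]
contact_force: [-4.9, 0.8, -3.2]
opening: 0.0007
grip_force: 2.5
```

>>> {"name": "step_arm", "arguments": {"increments": [{"delta_pos":[0,0,-3],"dr":[0,0,0],"fingers":1},{"delta_pos":[0,0,-7],"dr":[0,0,0],"fingers":1},{"delta_pos":[0,0,-11.6],"dr":[0,0,0],"fingers":1},{"delta_pos":[0,0,-11.6],"dr":[0,0,0],"fingers":1},{"delta_pos":[0,0,-11.6],"dr":[0,0,0],"fingers":1}]}}

```text
time: 9.68
tool_pos: [0.5782, -0.314, 0.2295]
tool_rot: [3.141, -0.002, 0.201]
contact_force: [0.2, -0.3, -0.6]
opening: 0.0004
grip_force: 0.0
```

Run:
```python
from h import *
plan([(.5765,-.15,.23,56),(.4384,.0545,.2,76.1),(.4384,.0545,.06,76.1),(.4384,.0545,.0065,76.1),(.4384,.0545,.23,76.1),(.5,-.15,.23,98),(.5777,-.3138,.23,101.5),(.5777,-.3138,.2,101.5)])
im=viewer.read_camera("wrist");t=viewer.read_camera("top");s=viewer.read_camera("scene")
cv2.imwrite("pics/w4.png",np.hstack([cv2.resize(im,(400,300)),cv2.resize(s[160:310,120:320],(400,300))])[:,:,::-1])
```

```text
t 9.68 now [ 0.5782 -0.314   0.2295 11.5364] rp [ 1.7994e+02 -9.0000e-02] open 0.0004 F [ 0.2 -0.3 -0.6]
(0.5765, -0.15, 0.23, 56) dp [  3.11 -16.11  -0.05] drz -44.5
(0.4384, 0.0545, 0.2, 76.1) dp [  9.23 -22.88   3.  ] drz -20.1
(0.4384, 0.0545, 0.06, 76.1) dp [ 0. -0. 14.] drz -0.0
(0.4384, 0.0545, 0.0065, 76.1) dp [ 0.   -0.    5.35] drz -0.0
(0.4384, 0.0545, 0.23, 76.1) dp [  0.     0.   -22.35] drz -0.0
(0.5, -0.15, 0.23, 98) dp [-18.37  10.89   0.  ] drz -21.9
(0.5777, -0.3138, 0.23, 101.5) dp [-17.3    5.41   0.  ] drz -3.5
(0.5777, -0.3138, 0.2, 101.5) dp [ 0. -0.  3.] drz -0.0
```

View pics/w4.png

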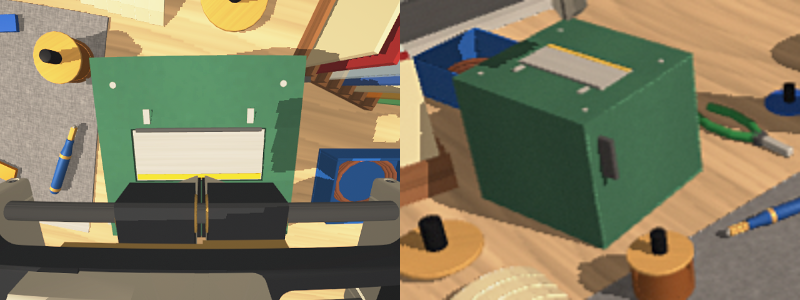

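Red is gone and the flap is shut flush, in both the wrist view (200,155) and the scene view. Amber next.

>>> {"name": "step_arm", "arguments": {"increments": [{"delta_pos":[0.6,-3.2,0],"dr":[0,0,-9],"fingers":0},{"delta_pos":[1.2,-6.4,0],"dr":[0,0,-18],"fingers":0},{"delta_pos":[1.9,-9.7,0],"dr":[0,0,-27],"fingers":0},{"delta_pos":[2.5,-13,0],"dr":[0,0,-36],"fingers":0},{"delta_pos":[3.11,-16.11,-0.05],"dr":[0,0,-44.5],"fingers":0}]}}

```text
time: 10.45
tool_pos: [0.5757, -0.1488, 0.2286]
tool_rot: [-3.14, 0.0, 0.983]
contact_force: [-0.6, 0.8, 0.3]
opening: 0.0439
grip_force: 0.0
```

>>> {"name": "step_arm", "arguments": {"increments": [{"delta_pos":[1.9,-4.8,0.6],"dr":[0,0,-4],"fingers":0},{"delta_pos":[4,-9.9,1.2],"dr":[0,0,-9],"fingers":0},{"delta_pos":[6.2,-15.3,2],"dr":[0,0,-14],"fingers":0},{"delta_pos":[8.2,-20.4,3],"dr":[0,0,-18],"fingers":0},{"delta_pos":[9.23,-22.88,3],"dr":[0,0,-20.1],"fingers":0}]}}

```text
time: 11.08
tool_pos: [0.4354, 0.0563, 0.1984]
tool_rot: [-3.138, 0.0, 1.332]
contact_force: [0.6, 0.2, -0.1]
opening: 0.0455
grip_force: 0.0
```

>>> {"name": "step_arm", "arguments": {"increments": [{"delta_pos":[0,0,5],"dr":[0,0,0],"fingers":0},{"delta_pos":[0,0,11],"dr":[0,0,0],"fingers":0},{"delta_pos":[0,0,16],"dr":[0,0,0],"fingers":0},{"delta_pos":[0,0,18.6],"dr":[0,0,0],"fingers":0},{"delta_pos":[0,0,19.35],"dr":[0,0,0],"fingers":0}]}}

```text
time: 11.7
tool_pos: [0.4365, 0.0544, 0.0043]
tool_rot: [-3.138, 0.001, 1.328]
contact_force: [-0.8, 0.5, 3.8]
opening: 0.046
grip_force: 2.4
```

>>> {"name": "step_arm", "arguments": {"increments": [{"delta_pos":[0,0,0],"dr":[0,0,0],"fingers":0},{"delta_pos":[0,0,0],"dr":[0,0,0],"fingers":1},{"delta_pos":[0,0,0],"dr":[0,0,0],"fingers":1},{"delta_pos":[0,0,0],"dr":[0,0,0],"fingers":1},{"delta_pos":[0,0,0],"dr":[0,0,0],"fingers":1}]}}

```text
time: 12.32
tool_pos: [0.4385, 0.0543, 0.0068]
tool_rot: [3.14, -0.0, 1.328]
contact_force: [-0.3, 0.3, 5.4]
opening: 0.0292
grip_force: 25.0
```

>>> {"name": "step_arm", "arguments": {"increments": [{"delta_pos":[0,0,-4],"dr":[0,0,0],"fingers":1},{"delta_pos":[0,0,-9],"dr":[0,0,0],"fingers":1},{"delta_pos":[0,0,-14],"dr":[0,0,0],"fingers":1},{"delta_pos":[0,0,-19],"dr":[0,0,0],"fingers":1},{"delta_pos":[0,0,-22.35],"dr":[0,0,0],"fingers":1}]}}

```text
time: 12.95
tool_pos: [0.4382, 0.0543, 0.2321]
tool_rot: [3.139, -0.0, 1.328]
contact_force: [1.1, 0.4, -0.7]
opening: 0.0293
grip_force: 25.0
```

Run:
```python
from h import *
plan([(.5,-.15,.23,98),(.5777,-.3138,.2,101.5)])
```

```text
t 12.95 now [4.38200e-01 5.43000e-02 2.32100e-01 7.61135e+01] rp [ 1.7983e+02 -3.0000e-02] open 0.0293 F [ 1.1  0.4 -0.7]
(0.5, -0.15, 0.23, 98) dp [-18.35  10.9    0.21] drz -21.9
(0.5777, -0.3138, 0.2, 101.5) dp [-17.3    5.41   3.  ] drz -3.5
```

>>> {"name": "step_arm", "arguments": {"increments": [{"delta_pos":[-3.5,2,0],"dr":[0,0,-4],"fingers":1},{"delta_pos":[-7.5,4.4,0],"dr":[0,0,-9],"fingers":1},{"delta_pos":[-11.5,6.8,0],"dr":[0,0,-14],"fingers":1},{"delta_pos":[-15,8.9,0],"dr":[0,0,-18],"fingers":1},{"delta_pos":[-18.35,10.9,0],"dr":[0,0,-21.9],"fingers":1}]}}

```text
time: 13.58
tool_pos: [0.4997, -0.1513, 0.2295]
tool_rot: [-3.141, -0.0, 1.713]
contact_force: [-0.3, -0.1, -1.3]
opening: 0.029
grip_force: 25.0
```

>>> {"name": "step_arm", "arguments": {"increments": [{"delta_pos":[-5,1.6,0],"dr":[0,0,-1],"fingers":1},{"delta_pos":[-10,3.1,0],"dr":[0,0,-2],"fingers":1},{"delta_pos":[-14.5,4.5,0],"dr":[0,0,-3.5],"fingers":1},{"delta_pos":[-17,5.3,1],"dr":[0,0,-3.5],"fingers":1},{"delta_pos":[-17.3,5.41,3],"dr":[0,0,-3.5],"fingers":1}]}}

```text
time: 14.2
tool_pos: [0.5778, -0.3159, 0.199]
tool_rot: [3.141, 0.001, 1.77]
contact_force: [-0.8, 0.9, -0.8]
opening: 0.0292
grip_force: 25.0
```

>>> {"name": "step_arm", "arguments": {"increments": [{"delta_pos":[0,0,1],"dr":[0,0,0],"fingers":1},{"delta_pos":[0,0,2],"dr":[0,0,0],"fingers":1},{"delta_pos":[0,0,2.6],"dr":[0,0,0],"fingers":1},{"delta_pos":[0,0,2.75],"dr":[0,0,0],"fingers":1},{"delta_pos":[0,0,2.75],"dr":[0,0,0],"fingers":1}]}}

```text
time: 14.82
tool_pos: [0.5776, -0.3136, 0.1729]
tool_rot: [3.141, 0.001, 1.772]
contact_force: [-0.1, 1.2, 0.7]
opening: 0.0292
grip_force: 25.0
```

>>> {"name": "step_arm", "arguments": {"increments": [{"delta_pos":[0,0,0],"dr":[0,0,0],"fingers":0.2},{"delta_pos":[0,0,0],"dr":[0,0,0],"fingers":0.2},{"delta_pos":[0,0,0],"dr":[0,0,0],"fingers":0.2},{"delta_pos":[0,0,-1],"dr":[0,0,0],"fingers":0.2},{"delta_pos":[0,0,-5],"dr":[0,0,0],"fingers":0.2}]}}

```text
time: 15.45
tool_pos: [0.5764, -0.3131, 0.2207]
tool_rot: [-3.138, -0.004, 1.772]
contact_force: [-0.2, 0.1, 0.2]
opening: 0.0368
grip_force: 0.0
```

>>> {"name": "step_arm", "arguments": {"increments": [{"delta_pos":[0,0,0],"dr":[0,0,10],"fingers":1},{"delta_pos":[0,0,0],"dr":[0,0,20],"fingers":1},{"delta_pos":[0,0,0],"dr":[0,0,30],"fingers":1},{"delta_pos":[0,0,0],"dr":[0,0,40],"fingers":1},{"delta_pos":[0,0,0],"dr":[0,0,50],"fingers":1}]}}

```text
time: 16.08
tool_pos: [0.5776, -0.3138, 0.223]
tool_rot: [3.141, 0.0, 0.893]
contact_force: [0.8, -0.4, -0.1]
opening: 0.0003
grip_force: 0.0
```

>>> {"name": "step_arm", "arguments": {"increments": [{"delta_pos":[0,0,0],"dr":[0,0,10],"fingers":1},{"delta_pos":[0,0,0],"dr":[0,0,20],"fingers":1},{"delta_pos":[0,0,0],"dr":[0,0,30],"fingers":1},{"delta_pos":[0,0,0],"dr":[0,0,40],"fingers":1},{"delta_pos":[0,0,0],"dr":[0,0,40],"fingers":1}]}}

```text
time: 16.7
tool_pos: [0.5775, -0.3139, 0.2228]
tool_rot: [3.141, -0.001, 0.203]
contact_force: [0.3, 0.9, -0.3]
opening: 0.0003
grip_force: 0.0
```

```bash
cat >> h.py <<'E'
def onflap(lo,hi):
    "corners of a strip seen by the wrist camera lying on the flap, in box axes (mm, from the mouth's centre)"
    p=viewer.camera_params("wrist");im=viewer.read_camera("wrist")
    for c in blobs(im,lo,hi,300):
        X=onplane(p,c[:,0],.177)[:,:2]-[.5865,-.312]; a=np.radians(11.5)
        B=X@np.array([[np.cos(a),-np.sin(a)],[np.sin(a),np.cos(a)]])*1000
        if abs(B.mean(0)).max()<120: print("strip box x",B[:,0].min().round(1),B[:,0].max().round(1),"y",B[:,1].min().round(1),B[:,1].max().round(1))
E
python3 - <<'E'
from h import *
plan([(.5777,-.3138,.1135,11.5)]); onflap((8,150,150),(16,255,255))
E
```

```text
t 16.7 now [ 0.5775 -0.3139  0.2228 11.604 ] rp [ 1.7996e+02 -3.0000e-02] open 0.0003 F [ 0.3  0.9 -0.3]
(0.5777, -0.3138, 0.1135, 11.5) dp [ 0.02 -0.   10.93] drz 0.1
strip box x 100.3 138.2 y -110.8 -82.2
```

Run:
```python
from h import *
im=viewer.read_camera("wrist");t=viewer.read_camera("top");s=viewer.read_camera("scene")
print(cv2.cvtColor(im,cv2.COLOR_RGB2HSV)[265,320])
cv2.imwrite("pics/w5.png",np.hstack([cv2.resize(im,(400,300)),cv2.resize(s[160:310,120:320],(400,300))])[:,:,::-1])
```

```text
[ 19 209 246]
```

View pics/w5.png

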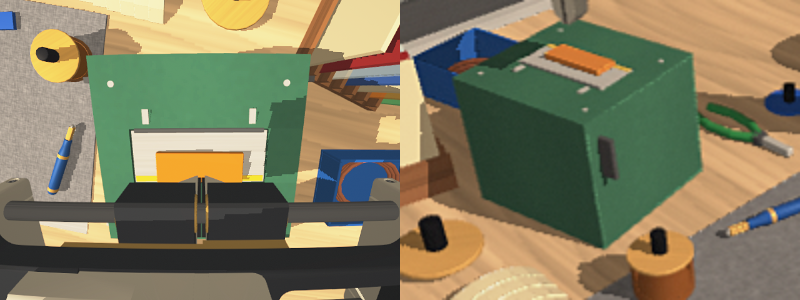

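The amber strip lies flat on the flap (200,165), placed like the red one, so I press.

>>> {"name": "step_arm", "arguments": {"increments": [{"delta_pos":[0,0,2.5],"dr":[0,0,0],"fingers":1},{"delta_pos":[0,0,4.4],"dr":[0,0,0],"fingers":1},{"delta_pos":[0,0,6.5],"dr":[0,0,0],"fingers":1},{"delta_pos":[0,0,8.7],"dr":[0,0,0],"fingers":1},{"delta_pos":[0,0,10.2],"dr":[0,0,0],"fingers":1}]}}

```text
time: 17.52
tool_pos: [0.5769, -0.3138, 0.1195]
tool_rot: [-3.141, 0.001, 0.202]
contact_force: [-1.8, -1.3, 0.5]
opening: 0.0003
grip_force: 1.3
```

>>> {"name": "step_arm", "arguments": {"increments": [{"delta_pos":[0,0,0.6],"dr":[0,0,0],"fingers":1},{"delta_pos":[0,0,0.8],"dr":[0,0,0],"fingers":1},{"delta_pos":[0,0,0.8],"dr":[0,0,0],"fingers":1},{"delta_pos":[0,0,0.8],"dr":[0,0,0],"fingers":1},{"delta_pos":[0,0,0.8],"dr":[0,0,0],"fingers":1}]}}

```text
time: 18.15
tool_pos: [0.577, -0.3135, 0.112]
tool_rot: [-3.141, 0.001, 0.201]
contact_force: [-5.7, 0.7, -2.0]
opening: 0.0006
grip_force: 2.4
```

>>> {"name": "step_arm", "arguments": {"increments": [{"delta_pos":[0,0,-3],"dr":[0,0,0],"fingers":1},{"delta_pos":[0,0,-7],"dr":[0,0,0],"fingers":1},{"delta_pos":[0,0,-11.6],"dr":[0,0,0],"fingers":1},{"delta_pos":[0,0,-11.6],"dr":[0,0,0],"fingers":1},{"delta_pos":[0,0,-11.6],"dr":[0,0,0],"fingers":1}]}}

```text
time: 18.77
tool_pos: [0.578, -0.3137, 0.2285]
tool_rot: [3.14, -0.002, 0.201]
contact_force: [-0.7, 0.2, -0.7]
opening: 0.0004
grip_force: 0.0
```

Run:
```python
from h import *
onflap((8,150,150),(22,255,255))
plan([(.63,-.12,.23,56),(.6895,.0543,.2,99),(.6895,.0543,.0065,99),(.6895,.0543,.23,99),(.63,-.15,.23,101.5),(.5777,-.3138,.2,101.5)])
im=viewer.read_camera("scene"); p=viewer.camera_params("scene")
# flap patch colour: yellow strip seen at shut position?
u=proj(p,[[.5865-.0257*.98,-.312-.0257*.199,.17]])[0].astype(int); print(u,cv2.cvtColor(im,cv2.COLOR_RGB2HSV)[u[1]-1:u[1]+2,u[0]])
```

```text
t 18.82 now [ 0.5775 -0.3135  0.2275 11.5256] rp [-1.7998e+02 -1.0000e-02] open 0.0003 F [ 0.1  0.5 -0.9]
(0.63, -0.12, 0.23, 56) dp [  9.01 -17.91  -0.25] drz -44.5
(0.6895, 0.0543, 0.2, 99) dp [17.78 -4.81  3.  ] drz -43
(0.6895, 0.0543, 0.0065, 99) dp [ 0.   -0.   19.35] drz 0
(0.6895, 0.0543, 0.23, 99) dp [  0.     0.   -22.35] drz 0
(0.63, -0.15, 0.23, 101.5) dp [-19.25  -9.07  -0.  ] drz -2.5
(0.5777, -0.3138, 0.2, 101.5) dp [-15.01  -8.39   3.  ] drz -0.0
[213 187] [[ 76 125  96]
 [ 25 127 137]
 [ 20 188 245]]
```

>>> {"name": "step_arm", "arguments": {"increments": [{"delta_pos":[1.8,-3.6,0],"dr":[0,0,-9],"fingers":0},{"delta_pos":[3.6,-7.2,0],"dr":[0,0,-18],"fingers":0},{"delta_pos":[5.4,-10.8,0],"dr":[0,0,-27],"fingers":0},{"delta_pos":[7.2,-14.4,0],"dr":[0,0,-36],"fingers":0},{"delta_pos":[9.01,-17.91,-0.25],"dr":[0,0,-44.5],"fingers":0}]}}

```text
time: 19.5
tool_pos: [0.6299, -0.1187, 0.2291]
tool_rot: [-3.139, 0.0, 0.983]
contact_force: [1.2, -0.3, -0.5]
opening: 0.0438
grip_force: 0.0
```

>>> {"name": "step_arm", "arguments": {"increments": [{"delta_pos":[3.6,-1,0.6],"dr":[0,0,-9],"fingers":0},{"delta_pos":[7.2,-2,1.2],"dr":[0,0,-18],"fingers":0},{"delta_pos":[11,-3,2],"dr":[0,0,-27],"fingers":0},{"delta_pos":[14.8,-4,2.6],"dr":[0,0,-36],"fingers":0},{"delta_pos":[17.78,-4.81,3],"dr":[0,0,-43],"fingers":0}]}}

```text
time: 20.12
tool_pos: [0.6894, 0.0559, 0.1986]
tool_rot: [-3.139, -0.001, 1.733]
contact_force: [0.7, 0.2, -0.5]
opening: 0.046
grip_force: 0.0
```

>>> {"name": "step_arm", "arguments": {"increments": [{"delta_pos":[0,0,4],"dr":[0,0,0],"fingers":0},{"delta_pos":[0,0,9],"dr":[0,0,0],"fingers":0},{"delta_pos":[0,0,13.5],"dr":[0,0,0],"fingers":0},{"delta_pos":[0,0,16],"dr":[0,0,0],"fingers":0},{"delta_pos":[0,0,17.5],"dr":[0,0,0],"fingers":0}]}}

```text
time: 20.75
tool_pos: [0.6882, 0.0542, 0.0227]
tool_rot: [-3.138, -0.001, 1.728]
contact_force: [0.1, 0.1, 0.7]
opening: 0.0459
grip_force: 0.0
```

>>> {"name": "step_arm", "arguments": {"increments": [{"delta_pos":[0,0,1.3],"dr":[0,0,0],"fingers":0},{"delta_pos":[0,0,1.85],"dr":[0,0,0],"fingers":0},{"delta_pos":[0,0,1.85],"dr":[0,0,0],"fingers":1},{"delta_pos":[0,0,1.85],"dr":[0,0,0],"fingers":1},{"delta_pos":[0,0,1.85],"dr":[0,0,0],"fingers":1}]}}

```text
time: 21.38
tool_pos: [0.69, 0.054, 0.008]
tool_rot: [3.14, 0.0, 1.728]
contact_force: [0.0, -0.4, 2.4]
opening: 0.0255
grip_force: 25.0
```

>>> {"name": "step_arm", "arguments": {"increments": [{"delta_pos":[0,0,-4],"dr":[0,0,0],"fingers":1},{"delta_pos":[0,0,-9],"dr":[0,0,0],"fingers":1},{"delta_pos":[0,0,-14],"dr":[0,0,0],"fingers":1},{"delta_pos":[0,0,-19],"dr":[0,0,0],"fingers":1},{"delta_pos":[0,0,-22.35],"dr":[0,0,0],"fingers":1}]}}

```text
time: 22.0
tool_pos: [0.6899, 0.0541, 0.2341]
tool_rot: [3.138, 0.001, 1.728]
contact_force: [0.5, -0.3, -0.4]
opening: 0.0251
grip_force: 25.0
```

Run:
```python
from h import *
plan([(.63,-.15,.23,101.5),(.5777,-.3138,.2,101.5)])
```

```text
t 22.0 now [6.8990e-01 5.4100e-02 2.3410e-01 9.9019e+01] rp [1.7978e+02 5.0000e-02] open 0.0251 F [ 0.5 -0.3 -0.4]
(0.63, -0.15, 0.23, 101.5) dp [-19.22  -9.11   0.41] drz -2.5
(0.5777, -0.3138, 0.2, 101.5) dp [-15.01  -8.39   3.  ] drz -0.0
```

>>> {"name": "step_arm", "arguments": {"increments": [{"delta_pos":[-3.5,-1.6,0],"dr":[0,0,0],"fingers":1},{"delta_pos":[-7.5,-3.5,0],"dr":[0,0,-1],"fingers":1},{"delta_pos":[-12,-5.7,0],"dr":[0,0,-1.5],"fingers":1},{"delta_pos":[-16,-7.6,0],"dr":[0,0,-2],"fingers":1},{"delta_pos":[-19.22,-9.11,0.2],"dr":[0,0,-2.5],"fingers":1}]}}

```text
time: 22.62
tool_pos: [0.6289, -0.1519, 0.2292]
tool_rot: [3.141, 0.001, 1.771]
contact_force: [0.9, 0.6, -0.8]
opening: 0.0249
grip_force: 25.0
```

>>> {"name": "step_arm", "arguments": {"increments": [{"delta_pos":[-4.3,-2.4,0],"dr":[0,0,0],"fingers":1},{"delta_pos":[-8.6,-4.8,0],"dr":[0,0,0],"fingers":1},{"delta_pos":[-12.6,-7,0],"dr":[0,0,0],"fingers":1},{"delta_pos":[-14.7,-8.2,1],"dr":[0,0,0],"fingers":1},{"delta_pos":[-15.01,-8.39,3],"dr":[0,0,0],"fingers":1}]}}

```text
time: 23.25
tool_pos: [0.577, -0.3155, 0.1986]
tool_rot: [3.14, 0.001, 1.77]
contact_force: [-0.3, 0.4, -0.7]
opening: 0.0249
grip_force: 25.0
```

>>> {"name": "step_arm", "arguments": {"increments": [{"delta_pos":[0,0,1],"dr":[0,0,0],"fingers":1},{"delta_pos":[0,0,1.8],"dr":[0,0,0],"fingers":1},{"delta_pos":[0,0,2.3],"dr":[0,0,0],"fingers":1},{"delta_pos":[0,0,2.5],"dr":[0,0,0],"fingers":1},{"delta_pos":[0,0,2.6],"dr":[0,0,0],"fingers":1}]}}

```text
time: 23.88
tool_pos: [0.5777, -0.3134, 0.1734]
tool_rot: [3.141, 0.0, 1.772]
contact_force: [-0.5, 2.1, 2.6]
opening: 0.0252
grip_force: 25.0
```

>>> {"name": "step_arm", "arguments": {"increments": [{"delta_pos":[0,0,0],"dr":[0,0,0],"fingers":0.2},{"delta_pos":[0,0,0],"dr":[0,0,0],"fingers":0.2},{"delta_pos":[0,0,0],"dr":[0,0,0],"fingers":0.2},{"delta_pos":[0,0,-1],"dr":[0,0,0],"fingers":0.2},{"delta_pos":[0,0,-5],"dr":[0,0,0],"fingers":0.2}]}}

```text
time: 24.5
tool_pos: [0.5763, -0.3133, 0.2212]
tool_rot: [-3.138, -0.004, 1.772]
contact_force: [-0.2, 0.0, 0.6]
opening: 0.0369
grip_force: 0.0
```

>>> {"name": "step_arm", "arguments": {"increments": [{"delta_pos":[0,0,0],"dr":[0,0,10],"fingers":1},{"delta_pos":[0,0,0],"dr":[0,0,20],"fingers":1},{"delta_pos":[0,0,0],"dr":[0,0,30],"fingers":1},{"delta_pos":[0,0,0],"dr":[0,0,40],"fingers":1},{"delta_pos":[0,0,0],"dr":[0,0,50],"fingers":1}]}}

```text
time: 25.12
tool_pos: [0.5775, -0.314, 0.2235]
tool_rot: [3.141, 0.0, 0.893]
contact_force: [0.3, 0.9, 0.4]
opening: 0.0001
grip_force: 0.0
```

>>> {"name": "step_arm", "arguments": {"increments": [{"delta_pos":[0,0,0],"dr":[0,0,10],"fingers":1},{"delta_pos":[0,0,0],"dr":[0,0,20],"fingers":1},{"delta_pos":[0,0,0],"dr":[0,0,30],"fingers":1},{"delta_pos":[0,0,0],"dr":[0,0,40],"fingers":1},{"delta_pos":[0,0,0],"dr":[0,0,40],"fingers":1}]}}

```text
time: 25.75
tool_pos: [0.5775, -0.3141, 0.2233]
tool_rot: [3.141, -0.001, 0.202]
contact_force: [0.3, -0.7, 0.1]
opening: 0.0004
grip_force: 0.0
```

Run:
```python
from h import *
plan([(.5777,-.3138,.1135,11.5)]); onflap((105,100,60),(125,255,255))
```

```text
t 25.75 now [ 0.5775 -0.3141  0.2233 11.5992] rp [ 1.7996e+02 -3.0000e-02] open 0.0004 F [ 0.3 -0.7  0.1]
(0.5777, -0.3138, 0.1135, 11.5) dp [ 0.03 -0.02 10.98] drz 0.1
strip box x -20.7 6.4 y -42.6 48.4
```

>>> {"name": "step_arm", "arguments": {"increments": [{"delta_pos":[0,0,2.5],"dr":[0,0,0],"fingers":1},{"delta_pos":[0,0,4.4],"dr":[0,0,0],"fingers":1},{"delta_pos":[0,0,6.5],"dr":[0,0,0],"fingers":1},{"delta_pos":[0,0,8.7],"dr":[0,0,0],"fingers":1},{"delta_pos":[0,0,10.2],"dr":[0,0,0],"fingers":1}]}}

```text
time: 26.42
tool_pos: [0.5768, -0.314, 0.1201]
tool_rot: [-3.142, 0.001, 0.204]
contact_force: [-2.6, -1.2, 0.5]
opening: 0.0005
grip_force: 1.3
```

>>> {"name": "step_arm", "arguments": {"increments": [{"delta_pos":[0,0,0.6],"dr":[0,0,0],"fingers":1},{"delta_pos":[0,0,0.8],"dr":[0,0,0],"fingers":1},{"delta_pos":[0,0,0.8],"dr":[0,0,0],"fingers":1},{"delta_pos":[0,0,0.8],"dr":[0,0,0],"fingers":1},{"delta_pos":[0,0,0.8],"dr":[0,0,0],"fingers":1}]}}

```text
time: 27.05
tool_pos: [0.5771, -0.3137, 0.1127]
tool_rot: [-3.141, 0.0, 0.201]
contact_force: [-4.7, 1.3, -1.0]
opening: 0.0
grip_force: 2.0
```

>>> {"name": "step_arm", "arguments": {"increments": [{"delta_pos":[0,0,-3],"dr":[0,0,0],"fingers":1},{"delta_pos":[0,0,-7],"dr":[0,0,0],"fingers":1},{"delta_pos":[0,0,-11.6],"dr":[0,0,0],"fingers":1},{"delta_pos":[0,0,-11.6],"dr":[0,0,0],"fingers":1},{"delta_pos":[0,0,-11.6],"dr":[0,0,0],"fingers":1}]}}

```text
time: 27.68
tool_pos: [0.5778, -0.3138, 0.2287]
tool_rot: [3.141, -0.001, 0.201]
contact_force: [-0.3, 0.1, 0.2]
opening: 0.0005
grip_force: 0.0
```

Run:
```python
from h import *
onflap((105,100,60),(125,255,255))
plan([(.58,-.15,.26,51),(.58,-.06,.30,90)])
im=viewer.read_camera("scene");print(cv2.cvtColor(im,cv2.COLOR_RGB2HSV)[186:189,213])
```

```text
t 27.73 now [ 0.5774 -0.3136  0.2278 11.5229] rp [-1.7997e+02  1.0000e-02] open 0.0005 F [ 0.7 -0.3  0.2]
(0.58, -0.15, 0.26, 51) dp [  3.52 -15.98  -3.22] drz -39.5
(0.58, -0.06, 0.3, 90) dp [ 6.99 -5.66 -4.  ] drz -39
[[ 77 130  94]
 [ 24 130 137]
 [ 20 188 245]]
```

>>> {"name": "step_arm", "arguments": {"increments": [{"delta_pos":[0.7,-3.2,-0.6],"dr":[0,0,-8],"fingers":0},{"delta_pos":[1.4,-6.4,-1.3],"dr":[0,0,-16],"fingers":0},{"delta_pos":[2.1,-9.6,-2],"dr":[0,0,-24],"fingers":0},{"delta_pos":[2.8,-12.8,-2.6],"dr":[0,0,-32],"fingers":0},{"delta_pos":[3.52,-15.98,-3.22],"dr":[0,0,-39.5],"fingers":0}]}}

```text
time: 28.4
tool_pos: [0.5797, -0.149, 0.2597]
tool_rot: [-3.14, 0.0, 0.895]
contact_force: [0.0, -0.6, 0.0]
opening: 0.0438
grip_force: 0.0
```

>>> {"name": "step_arm", "arguments": {"increments": [{"delta_pos":[1.4,-1.1,-0.8],"dr":[0,0,-8],"fingers":0},{"delta_pos":[2.8,-2.3,-1.6],"dr":[0,0,-16],"fingers":0},{"delta_pos":[4.2,-3.4,-2.4],"dr":[0,0,-24],"fingers":0},{"delta_pos":[5.6,-4.5,-3.2],"dr":[0,0,-32],"fingers":0},{"delta_pos":[7,-5.66,-4],"dr":[0,0,-39],"fingers":0}]}}

```text
time: 29.02
tool_pos: [0.5798, -0.0595, 0.2998]
tool_rot: [-3.14, -0.001, 1.575]
contact_force: [0.6, -0.2, 1.2]
opening: 0.0456
grip_force: 0.0
```

Run:
```python
from h import *
plan([(.6525,-.0885,.13,90)])
p=viewer.camera_params("wrist");im=viewer.read_camera("wrist");t=viewer.read_camera("top");s=viewer.read_camera("scene")
hsv=cv2.cvtColor(im,cv2.COLOR_RGB2HSV)
for c in blobs(im,(105,100,60),(125,255,255),200): print("blue",c[:,0].mean(0),rect(p,c,.013))
for c in blobs(im,(12,110,130),(26,255,255),300): print("brass",cv2.minEnclosingCircle(c))
cv2.imwrite("pics/w6.png",im[:,:,::-1]); cv2.imwrite("pics/s6.png",s[:,:,::-1]); cv2.imwrite("pics/t6.png",t[:,:,::-1])
```

```text
t 29.02 now [ 5.79800e-01 -5.95000e-02  2.99800e-01  9.02588e+01] rp [-1.799e+02 -3.000e-02] open 0.0456 F [ 0.6 -0.2  1.2]
(0.6525, -0.0885, 0.13, 90) dp [-2.93  7.25 16.98] drz 0.3
blue [265.96721311 225.50819672] [509.2 -88.7  28.5  16.3 -16.1]
blue [225.60504202 215.40336134] [457.1 -75.2  64.3  17.2 -14.1]
brass ((379.86529541015625, 378.15728759765625), 182.7386016845703)
brass ((78.5, 374.0), 25.303260803222656)
brass ((424.5, 340.0), 30.203575134277344)
brass ((501.0, 145.0), 41.77329635620117)
brass ((499.6082763671875, 110.62101745605469), 21.753000259399414)
brass ((315.6982116699219, 173.46060180664062), 165.35311889648438)
brass ((542.0, 136.0), 91.59158325195312)
brass ((594.5, 161.0), 164.65504455566406)
brass ((497.5, 61.5), 69.09785461425781)
brass ((396.0, 16.5), 50.75687026977539)
brass ((286.5, 16.5), 56.94305419921875)
brass ((161.0, 133.60223388671875), 135.4015655517578)
brass ((68.0831527709961, 153.67449951171875), 168.08094787597656)
```

View pics/w6.png

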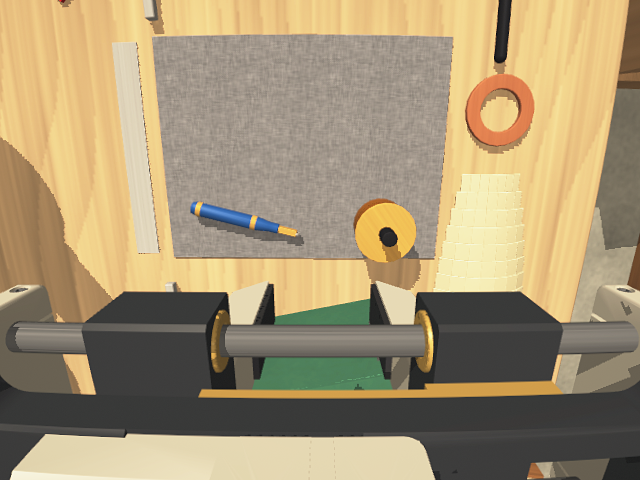

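The wrist view shows the mat cleared, with the cutter at (245,218), wheel end at (298,234). The lid's disc is centred near (385.5,232) and the knob top near (389,237).

Run:
```python
from h import *
p=viewer.camera_params("wrist")
im=cv2.imread("pics/w6.png")[:,:,::-1].copy()
hsv=cv2.cvtColor(im,cv2.COLOR_RGB2HSV)
m=cv2.inRange(hsv,(14,140,150),(30,255,255)); m[:, :345]=0;m[:,428:]=0;m[:195]=0;m[270:]=0
c=max(cv2.findContours(m,0,1)[0],key=cv2.contourArea); print(cv2.boundingRect(c),cv2.minEnclosingCircle(c))
print("hsv lid,side,mat",hsv[225,370],hsv[204,372])
(u,v),r=cv2.minEnclosingCircle(c); print("lid",onplane(p,[(u,v)],.054))
k=cv2.inRange(hsv,(0,0,0),(180,255,40)); k[:225]=0;k[255:]=0;k[:,:375]=0;k[:,:][:,405:]=0
ys,xs=np.nonzero(k); print("knob",xs.mean(),ys.mean(),ys.min(),ys.max(),onplane(p,[(xs.mean(),ys.mean())],.070))
print("wheel/tail",onplane(p,[(298,234),(192,207)],.013))
```

```text
(355, 202, 61, 61) ((385.13824462890625, 231.9746551513672), 30.73475456237793)
hsv lid,side,mat [ 21 164 243] [ 13 203 167]
lid [[ 0.65352272 -0.08620503  0.054     ]]
knob 387.0952380952381 235.42857142857142 228 246 [[ 0.65301721 -0.08612958  0.07      ]]
wheel/tail [[ 0.54954764 -0.09940654  0.013     ]
 [ 0.41615014 -0.06427283  0.013     ]]
```

>>> {"name": "step_arm", "arguments": {"increments": [{"delta_pos":[-1.3,3.6,4],"dr":[0,0,0],"fingers":0},{"delta_pos":[-2.65,7.3,9],"dr":[0,0,0],"fingers":0},{"delta_pos":[-2.65,7.3,14],"dr":[0,0,0],"fingers":0},{"delta_pos":[-2.65,7.3,18],"dr":[0,0,0],"fingers":0},{"delta_pos":[-2.65,7.3,20.5],"dr":[0,0,0],"fingers":0}], "newtons": 15}}

```text
time: 29.8
tool_pos: [0.6513, -0.0875, 0.0918]
tool_rot: [-3.137, -0.001, 1.567]
contact_force: [0.2, -0.8, 0.3]
opening: 0.0456
grip_force: 0.0
```

>>> {"name": "step_arm", "arguments": {"increments": [{"delta_pos":[0,0,1.2],"dr":[0,0,0],"fingers":0},{"delta_pos":[0,0,2.4],"dr":[0,0,0],"fingers":0},{"delta_pos":[0,0,3.4],"dr":[0,0,0],"fingers":0},{"delta_pos":[0,0,3.7],"dr":[0,0,0],"fingers":0},{"delta_pos":[0,0,3.7],"dr":[0,0,0],"fingers":0}]}}

```text
time: 30.42
tool_pos: [0.6532, -0.0867, 0.0591]
tool_rot: [3.141, 0.0, 1.571]
contact_force: [-0.6, -0.5, -0.3]
opening: 0.0459
grip_force: 0.0
```

Run:
```python
from h import *
plan([(.653,-.0865,.058,90)])
im=viewer.read_camera("wrist"); cv2.imwrite("pics/w7.png",im[:,:,::-1])
```

```text
t 30.43 now [ 6.53200e-01 -8.67000e-02  5.91000e-02  9.00129e+01] rp [1.7997e+02 1.0000e-02] open 0.0459 F [-0.6 -0.5 -0.3]
(0.653, -0.0865, 0.058, 90) dp [ 0.02 -0.02  0.11] drz 0.0
```

View pics/w7.png

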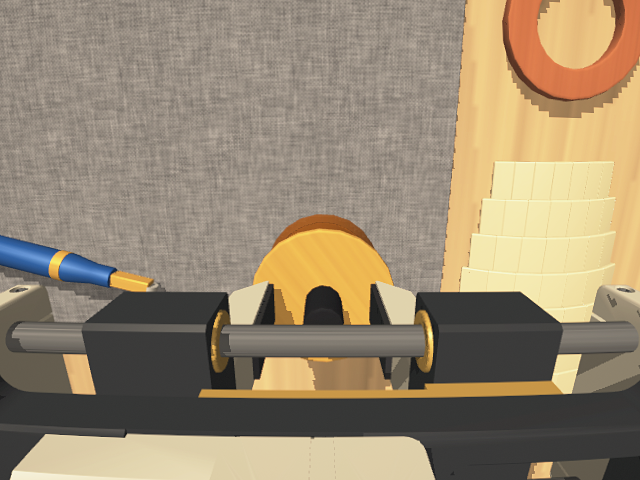

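The knob (323,310) is centred between the pads. Grip it, lift, and carry it to the free left half of the mat.

>>> {"name": "step_arm", "arguments": {"increments": [{"delta_pos":[0,0,0],"dr":[0,0,0],"fingers":1},{"delta_pos":[0,0,0],"dr":[0,0,0],"fingers":1},{"delta_pos":[0,0,0],"dr":[0,0,0],"fingers":1},{"delta_pos":[0,0,0],"dr":[0,0,0],"fingers":1},{"delta_pos":[0,0,0],"dr":[0,0,0],"fingers":1}]}}

```text
time: 31.1
tool_pos: [0.6531, -0.0868, 0.059]
tool_rot: [3.141, 0.0, 1.571]
contact_force: [-0.2, 0.3, 1.1]
opening: 0.0178
grip_force: 15.0
```

>>> {"name": "step_arm", "arguments": {"increments": [{"delta_pos":[0,0,-0.5],"dr":[0,0,0],"fingers":1},{"delta_pos":[0,0,-1.2],"dr":[0,0,0],"fingers":1},{"delta_pos":[0,0,-2.5],"dr":[0,0,0],"fingers":1},{"delta_pos":[0,0,-4.5],"dr":[0,0,0],"fingers":1},{"delta_pos":[0,0,-6],"dr":[0,0,0],"fingers":1}]}}

```text
time: 31.72
tool_pos: [0.6534, -0.0868, 0.1206]
tool_rot: [3.14, 0.001, 1.571]
contact_force: [0.2, -0.2, -0.5]
opening: 0.0177
grip_force: 15.0
```

>>> {"name": "step_arm", "arguments": {"increments": [{"delta_pos":[2.5,0,0],"dr":[0,0,0],"fingers":1},{"delta_pos":[6,-0.3,0],"dr":[0,0,0],"fingers":1},{"delta_pos":[10,-0.7,0],"dr":[0,0,0],"fingers":1},{"delta_pos":[13,-1,1],"dr":[0,0,0],"fingers":1},{"delta_pos":[14.6,-1.3,3],"dr":[0,0,0],"fingers":1}]}}

```text
time: 32.35
tool_pos: [0.6396, 0.0627, 0.0889]
tool_rot: [3.141, -0.001, 1.573]
contact_force: [0.5, 0.5, -1.6]
opening: 0.0174
grip_force: 15.0
```

>>> {"name": "step_arm", "arguments": {"increments": [{"delta_pos":[0,0,2.5],"dr":[0,0,0],"fingers":1},{"delta_pos":[0,0,4.5],"dr":[0,0,0],"fingers":1},{"delta_pos":[0,0,6],"dr":[0,0,0],"fingers":1},{"delta_pos":[0,0,6.5],"dr":[0,0,0],"fingers":1},{"delta_pos":[0,0,6.7],"dr":[0,0,0],"fingers":1}]}}

```text
time: 32.98
tool_pos: [0.6401, 0.0595, 0.0219]
tool_rot: [3.141, 0.0, 1.571]
contact_force: [1.3, 0.0, -0.2]
opening: 0.0172
grip_force: 15.0
```

>>> {"name": "step_arm", "arguments": {"increments": [{"delta_pos":[0,0,0.15],"dr":[0,0,0],"fingers":1},{"delta_pos":[0,0,0.15],"dr":[0,0,0],"fingers":1},{"delta_pos":[0,0,0.15],"dr":[0,0,0],"fingers":0},{"delta_pos":[0,0,0.15],"dr":[0,0,0],"fingers":0},{"delta_pos":[0,0,0.15],"dr":[0,0,0],"fingers":0}]}}

```text
time: 33.6
tool_pos: [0.64, 0.0592, 0.0205]
tool_rot: [3.141, 0.0, 1.571]
contact_force: [-0.0, 0.2, -0.1]
opening: 0.0427
grip_force: 0.0
```

>>> {"name": "step_arm", "arguments": {"increments": [{"delta_pos":[0,0,-3],"dr":[0,0,0],"fingers":0},{"delta_pos":[0,0,-8],"dr":[0,0,-2],"fingers":0},{"delta_pos":[0,0,-14],"dr":[0,0,-8],"fingers":0},{"delta_pos":[0,0,-18],"dr":[0,0,-18],"fingers":0},{"delta_pos":[0,0,-18],"dr":[0,0,-28],"fingers":0}]}}

```text
time: 34.22
tool_pos: [0.6418, 0.0593, 0.2051]
tool_rot: [3.134, 0.004, 2.065]
contact_force: [0.0, -0.4, -0.9]
opening: 0.0459
grip_force: 0.0
```

Run:
```python
from h import *
plan([(.476,-.081,.20,166)])
```

```text
t 34.23 now [6.418000e-01 5.930000e-02 2.051000e-01 1.183428e+02] rp [179.58   0.24] open 0.0459 F [ 0.  -0.4 -0.9]
(0.476, -0.081, 0.2, 166) dp [ -4.47 -21.25   0.51] drz -47.7
```

>>> {"name": "step_arm", "arguments": {"increments": [{"delta_pos":[-0.9,-4.2,0],"dr":[0,0,-9.6],"fingers":0},{"delta_pos":[-1.8,-8.5,0],"dr":[0,0,-19],"fingers":0},{"delta_pos":[-2.7,-12.7,0],"dr":[0,0,-29],"fingers":0},{"delta_pos":[-3.6,-17,0],"dr":[0,0,-38],"fingers":0},{"delta_pos":[-4.4,-21.1,0],"dr":[0,0,-48],"fingers":0}]}}

```text
time: 34.85
tool_pos: [0.4731, -0.0794, 0.2005]
tool_rot: [-3.141, 0.001, 2.903]
contact_force: [0.1, -0.9, 0.5]
opening: 0.0461
grip_force: 0.0
```

Run:
```python
from h import *
p=viewer.camera_params("wrist");im=viewer.read_camera("wrist")
for c in blobs(im,(105,100,60),(125,255,255),200): print("blue",c[:,0].mean(0),rect(p,c,.013))
t=viewer.read_camera("top")
cv2.imwrite("pics/w8.png",np.hstack([cv2.resize(im,(400,300)),cv2.resize(t[170:320,140:340],(400,300))])[:,:,::-1]); cv2.imwrite("pics/w8f.png",im[:,:,::-1])
plan([(.476,-.081,.20,166)])
```

```text
blue [320.77922078 256.01298701] [510.8 -88.4  27.6  16.  -13.6]
blue [321.2875  204.20625] [460.  -75.5  64.7  16.6 -14. ]
blue [622.77173913  60.25      ] [391.7 226.3  36.6  13.   69.2]
blue [81.02727273 66.35454545] [ 283.  -258.2   71.3   69.5   79.8]
blue [622.13541667  30.21875   ] [365.6 227.5  41.4  13.6 -66.3]
t 34.95 now [ 4.718000e-01 -8.030000e-02  2.006000e-01  1.661034e+02] rp [-1.7995e+02 -5.0000e-02] open 0.046 F [-0.2  0.4 -0. ]
(0.476, -0.081, 0.2, 166) dp [-0.42  0.04  0.06] drz 0.1
```

View pics/w8.png

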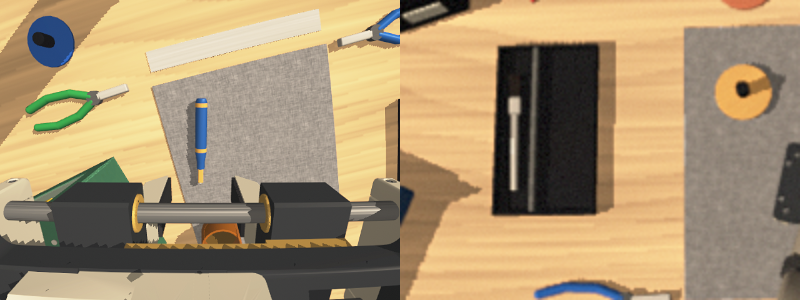

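The wrist view shows the cutter undisturbed and parallel between the fingers (200,140). The lid stands on the mat at (743,92) in the right-hand panel.

>>> {"name": "step_arm", "arguments": {"increments": [{"delta_pos":[-0.48,0.1,4],"dr":[0,0,0],"fingers":0},{"delta_pos":[-0.48,0.1,9],"dr":[0,0,0],"fingers":0},{"delta_pos":[-0.48,0.1,13.5],"dr":[0,0,0],"fingers":0},{"delta_pos":[-0.48,0.1,16],"dr":[0,0,0],"fingers":0},{"delta_pos":[-0.48,0.1,17.5],"dr":[0,0,0],"fingers":0}], "newtons": 35}}

```text
time: 35.58
tool_pos: [0.4793, -0.0784, 0.0241]
tool_rot: [3.141, -0.001, 2.897]
contact_force: [-0.6, -0.1, -0.0]
opening: 0.0457
grip_force: 0.0
```

>>> {"name": "step_arm", "arguments": {"increments": [{"delta_pos":[0,0,1.2],"dr":[0,0,0],"fingers":0},{"delta_pos":[0,0,1.75],"dr":[0,0,0],"fingers":0},{"delta_pos":[0,0,1.75],"dr":[0,0,0],"fingers":1},{"delta_pos":[0,0,1.75],"dr":[0,0,0],"fingers":1},{"delta_pos":[0,0,1.75],"dr":[0,0,0],"fingers":1}]}}

```text
time: 36.2
tool_pos: [0.4796, -0.079, 0.0083]
tool_rot: [-3.141, 0.001, 2.897]
contact_force: [-0.3, -0.9, -0.6]
opening: 0.0206
grip_force: 0.3
```

>>> {"name": "step_arm", "arguments": {"increments": [{"delta_pos":[0,0,0],"dr":[0,0,0],"fingers":1},{"delta_pos":[0,0,-3],"dr":[0,0,0],"fingers":1},{"delta_pos":[0,0,-8],"dr":[0,0,0],"fingers":1},{"delta_pos":[0,0,-14],"dr":[0,0,0],"fingers":1},{"delta_pos":[0,0,-19.25],"dr":[0,0,0],"fingers":1}]}}

```text
time: 36.83
tool_pos: [0.4791, -0.0788, 0.2025]
tool_rot: [-3.142, 0.001, 2.897]
contact_force: [1.7, -1.0, -0.7]
opening: 0.0176
grip_force: 35.0
```

Run:
```python
from h import *
plan([(.476,-.081,.20,166)]); print(robot.observe()["qpos"].round(3))
p=viewer.camera_params("wrist");im=viewer.read_camera("wrist")
for c in blobs(im,(105,100,60),(125,255,255),300): print("blue",c[:,0].mean(0),rect(p,c,.2065))
```

```text
t 36.83 now [ 4.791000e-01 -7.880000e-02  2.025000e-01  1.660136e+02] rp [-1.8e+02  5.0e-02] open 0.0176 F [ 1.7 -1.  -0.7]
(0.476, -0.081, 0.2, 166) dp [ 0.24 -0.29  0.25] drz 0.0
[-0.321  0.292  1.668  0.     1.181 -1.648]
blue [322.28828829 372.48648649] [515.4 -86.5  18.3  13.8 -13.9]
blue [321.54354354 259.10510511] [458.5 -72.8  61.5  18.  -13.4]
blue [321.00980392 171.41176471] [418.8 -63.   16.9   7.5  76.1]
blue [620.87  52.4 ] [400.5  67.3  17.2   6.3  72.7]
blue [78.70588235 62.04524887] [ 352.2 -147.5   31.1   30.9   68.9]
blue [620.29807692  21.54807692] [388.4  68.   19.7   6.5 -68.7]
```

>>> {"name": "step_arm", "arguments": {"increments": [{"delta_pos":[-1.2,0.9,-0.6],"dr":[0,0,9],"fingers":1},{"delta_pos":[-2.4,1.8,-1.2],"dr":[0,0,18],"fingers":1},{"delta_pos":[-3.6,2.7,-1.8],"dr":[0,0,27],"fingers":1},{"delta_pos":[-5,3.6,-2.4],"dr":[0,0,36],"fingers":1},{"delta_pos":[-6.2,4.5,-3],"dr":[0,0,45],"fingers":1}]}}

```text
time: 37.5
tool_pos: [0.5506, -0.0499, 0.23]
tool_rot: [-3.141, -0.0, 2.107]
contact_force: [0.7, -0.5, -1.4]
opening: 0.0178
grip_force: 35.0
```

>>> {"name": "step_arm", "arguments": {"increments": [{"delta_pos":[0,0,0],"dr":[0,0,9],"fingers":1},{"delta_pos":[0,0,0],"dr":[0,0,18],"fingers":1},{"delta_pos":[0,0,0],"dr":[0,0,27],"fingers":1},{"delta_pos":[0,0,0],"dr":[0,0,36],"fingers":1},{"delta_pos":[0,0,0],"dr":[0,0,45],"fingers":1}]}}

```text
time: 38.12
tool_pos: [0.55, -0.0501, 0.2298]
tool_rot: [-3.141, 0.0, 1.321]
contact_force: [-1.8, 0.2, -0.5]
opening: 0.0177
grip_force: 35.0
```

>>> {"name": "step_arm", "arguments": {"increments": [{"delta_pos":[0,0,0],"dr":[0,0,9],"fingers":1},{"delta_pos":[0,0,0],"dr":[0,0,18],"fingers":1},{"delta_pos":[0,0,0],"dr":[0,0,27],"fingers":1},{"delta_pos":[0,0,0],"dr":[0,0,36],"fingers":1},{"delta_pos":[0,0,0],"dr":[0,0,45],"fingers":1}]}}

```text
time: 38.75
tool_pos: [0.55, -0.0501, 0.2298]
tool_rot: [-3.141, 0.0, 0.536]
contact_force: [-0.4, -0.2, -0.7]
opening: 0.0175
grip_force: 35.0
```

>>> {"name": "step_arm", "arguments": {"increments": [{"delta_pos":[0,0,0],"dr":[0,0,9],"fingers":1},{"delta_pos":[0,0,0],"dr":[0,0,18],"fingers":1},{"delta_pos":[0,0,0],"dr":[0,0,27],"fingers":1},{"delta_pos":[0,0,0],"dr":[0,0,36],"fingers":1},{"delta_pos":[0,0,0],"dr":[0,0,45],"fingers":1}]}}

```text
time: 39.38
tool_pos: [0.55, -0.0501, 0.2298]
tool_rot: [3.142, 0.001, -0.249]
contact_force: [-0.3, -0.3, 0.2]
opening: 0.0176
grip_force: 35.0
```

```bash
cat >> h.py <<'E'
def leg(Xt,Rt,X0=None,R0=None):
    "shift (cm) and turn (deg) in tool axes from the pose now to Xt, Rt"
    s=robot.observe()
    if X0 is None: X0=s["tool_pos"]; R0=Rn.from_euler("xyz",s["tool_rot"]); print("t",round(s["time"],2),"now",X0.round(4),np.degrees(s["tool_rot"]).round(2),"open",s["opening"],"q",s["qpos"].round(3))
    print("  dp",(R0.inv().apply(np.array(Xt)-X0)*100).round(2),"dr",np.degrees((R0.inv()*Rt).as_rotvec()).round(2),"->",np.round(Xt,4))
WH=np.array([-.0725,0,-.005])
E
python3 - <<'E'
from h import *
Rd=Rn.from_euler("xyz",[180,0,-14],degrees=True)*Rn.from_euler("y",45,degrees=True)
u=np.array([np.cos(np.radians(14)),-np.sin(np.radians(14)),0]); pot=np.array([.653,-.0865,0])
w=pot-.018*u; X=None;R=None
for z in (.11,.022): 
    Xt=w+[0,0,z]-Rd.apply(WH); leg(Xt,Rd,X,R); X,R=Xt,Rd
E
```

```text
t 39.38 now [ 0.55   -0.0501  0.2298] [ 1.800e+02  4.000e-02 -1.428e+01] open 0.017623152458688184 q [-0.23   0.39   1.442  0.     1.31   1.591]
  dp [14.57  0.97  7.2 ] dr [ 0.11 45.04 -0.27] -> [ 0.6887 -0.0954  0.1577]
  dp [-6.22 -0.    6.22] dr [0. 0. 0.] -> [ 0.6887 -0.0954  0.0697]
```

>>> {"name": "step_arm", "arguments": {"increments": [{"delta_pos":[2.9,0.2,1.4],"dr":[0,9,0],"fingers":1},{"delta_pos":[5.8,0.4,2.9],"dr":[0,18,0],"fingers":1},{"delta_pos":[8.7,0.6,4.3],"dr":[0,27,0],"fingers":1},{"delta_pos":[11.6,0.8,5.8],"dr":[0,36,0],"fingers":1},{"delta_pos":[14.57,0.97,7.2],"dr":[0,45,-0.2],"fingers":1}]}}

```text
time: 40.0
tool_pos: [0.7004, -0.0944, 0.1883]
tool_rot: [3.137, -0.695, -0.24]
contact_force: [3.2, -0.8, 1.6]
opening: 0.0175
grip_force: 35.0
```

>>> {"name": "step_arm", "arguments": {"increments": [{"delta_pos":[0,0,0],"dr":[0,0,0],"fingers":1},{"delta_pos":[0,0,0],"dr":[0,0,0],"fingers":1},{"delta_pos":[0,0,0],"dr":[0,0,0],"fingers":1},{"delta_pos":[0,0,0],"dr":[0,0,0],"fingers":1},{"delta_pos":[0,0,0],"dr":[0,0,0],"fingers":1}]}}

```text
time: 40.62
tool_pos: [0.706, -0.0957, 0.1963]
tool_rot: [3.137, -0.71, -0.24]
contact_force: [0.1, 0.8, -0.0]
opening: 0.0178
grip_force: 35.0
```

Run:
```python
from h import *
Rd=Rn.from_euler("xyz",[180,0,-14],degrees=True)*Rn.from_euler("y",45,degrees=True)
leg([.6887,-.0954,.0697],Rd)
s=viewer.read_camera("scene");t=viewer.read_camera("top")
p=viewer.camera_params("scene"); o=robot.observe(); W=o["tool_pos"]+Rn.from_euler("xyz",o["tool_rot"]).apply(WH)
print("wheel",W,proj(p,W),"rim centre px",proj(p,[.653,-.0865,.049]))
cv2.imwrite("pics/w9.png",np.hstack([cv2.resize(s[190:340,170:370],(400,300)),cv2.resize(t[150:300,280:480],(400,300))])[:,:,::-1])
```

```text
t 40.62 now [ 0.706  -0.0957  0.1963] [179.71 -40.66 -13.75] open 0.01777683272878537 q [-0.24   0.425  1.724 -0.018  0.283  1.588]
  dp [-9.53  0.34  8.51] dr [0.11 4.34 0.2 ] -> [ 0.6887 -0.0954  0.0697]
wheel [ 0.64949157 -0.08187472  0.15285418] [[248.01826846 246.98443516]] rim centre px [[250.08617858 286.73605659]]
```

View pics/w9.png

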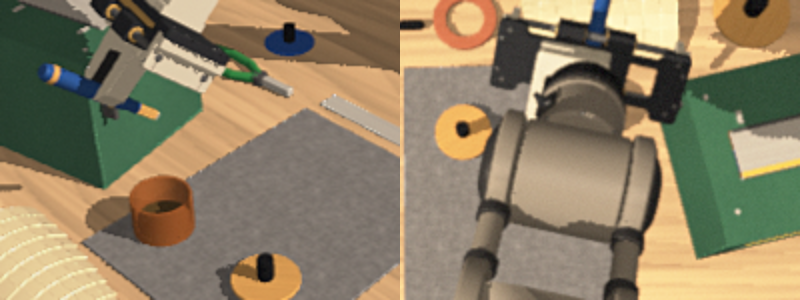

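The left panel shows the cutter tilted above the open pot (rim near (162,190)), and the lid is standing on the mat (265,275). J5 is at its limit, so tilting outward won't go further. I'll lay the cutter down, regrasp it turned half round, and dip with a sideways tilt.

Run:
```python
from h import *
Rd=Rn.from_euler("xyz",[180,0,-14],degrees=True)*Rn.from_euler("y",45,degrees=True)
R0=Rn.from_euler("xyz",[180,0,-14],degrees=True)
leg([.52,-.05,.2],R0,np.array([.6887,-.0954,.1577]),Rd)
leg([.52,-.05,.2],R0)
```

```text
dp [ -9.36  -0.32 -15.34] dr [  0. -45.   0.] -> [ 0.52 -0.05  0.2 ]
t 40.73 now [ 0.7061 -0.0957  0.1963] [179.71 -40.66 -13.75] open 0.017752582803227543 q [-0.24   0.425  1.724 -0.018  0.283  1.588]
  dp [-14.29   0.04 -12.77] dr [  0.18 -40.66   0.14] -> [ 0.52 -0.05  0.2 ]
```

>>> {"name": "step_arm", "arguments": {"increments": [{"delta_pos":[-2.8,0,-2.6],"dr":[0,-8,0],"fingers":1},{"delta_pos":[-5.6,0,-5.2],"dr":[0,-16,0],"fingers":1},{"delta_pos":[-8.4,0,-7.6],"dr":[0,-24,0],"fingers":1},{"delta_pos":[-11.3,0,-10],"dr":[0,-32,0],"fingers":1},{"delta_pos":[-14.29,0,-12.77],"dr":[0,-40.66,0],"fingers":1}]}}

```text
time: 41.35
tool_pos: [0.5191, -0.0493, 0.2007]
tool_rot: [3.138, 0.003, -0.243]
contact_force: [-0.0, -0.3, -2.2]
opening: 0.0176
grip_force: 35.0
```

>>> {"name": "step_arm", "arguments": {"increments": [{"delta_pos":[0,0,0],"dr":[0,0,0],"fingers":1},{"delta_pos":[0,0,0],"dr":[0,0,0],"fingers":1},{"delta_pos":[0,0,0],"dr":[0,0,0],"fingers":1},{"delta_pos":[0,0,0],"dr":[0,0,0],"fingers":1},{"delta_pos":[0,0,0],"dr":[0,0,0],"fingers":1}]}}

```text
time: 41.98
tool_pos: [0.5203, -0.0496, 0.2]
tool_rot: [3.138, -0.0, -0.243]
contact_force: [0.2, 0.5, -1.0]
opening: 0.0178
grip_force: 35.0
```

Run:
```python
from h import *
R0=Rn.from_euler("xyz",[180,0,-14],degrees=True)
leg([.52,-.05,.0095],R0)
```

```text
t 41.98 now [ 0.5203 -0.0496  0.2   ] [ 1.7978e+02 -2.0000e-02 -1.3930e+01] open 0.01779439923881676 q [-0.239  0.361  1.573 -0.004  1.207  1.576]
  dp [-0.02 -0.03 19.05] dr [ 0.22 -0.02  0.07] -> [ 0.52   -0.05    0.0095]
```

>>> {"name": "step_arm", "arguments": {"increments": [{"delta_pos":[0,0,4],"dr":[0.2,0,0],"fingers":1},{"delta_pos":[0,0,9],"dr":[0.2,0,0],"fingers":1},{"delta_pos":[0,0,13.5],"dr":[0.2,0,0],"fingers":1},{"delta_pos":[0,0,16],"dr":[0.2,0,0],"fingers":1},{"delta_pos":[0,0,17.5],"dr":[0.2,0,0],"fingers":1}]}}

```text
time: 42.6
tool_pos: [0.5196, -0.0502, 0.0237]
tool_rot: [3.141, 0.001, -0.243]
contact_force: [0.3, -0.4, 0.1]
opening: 0.0176
grip_force: 35.0
```

>>> {"name": "step_arm", "arguments": {"increments": [{"delta_pos":[0,0,1],"dr":[0,0,0],"fingers":1},{"delta_pos":[0,0,1.6],"dr":[0,0,0],"fingers":1},{"delta_pos":[0,0,1.6],"dr":[0,0,0],"fingers":0},{"delta_pos":[0,0,1.6],"dr":[0,0,0],"fingers":0},{"delta_pos":[0,0,1.6],"dr":[0,0,0],"fingers":0}]}}

```text
time: 43.22
tool_pos: [0.5204, -0.0503, 0.0096]
tool_rot: [3.141, -0.001, -0.243]
contact_force: [-0.5, 0.2, -0.2]
opening: 0.0426
grip_force: 0.0
```

>>> {"name": "step_arm", "arguments": {"increments": [{"delta_pos":[0,0,-2.5],"dr":[0,0,0],"fingers":0},{"delta_pos":[0,0,-5],"dr":[0,0,0],"fingers":0},{"delta_pos":[0,0,-6],"dr":[0,0,-10],"fingers":0},{"delta_pos":[0,0,-6],"dr":[0,0,-20],"fingers":0},{"delta_pos":[0,0,-6],"dr":[0,0,-30],"fingers":0}]}}

```text
time: 43.85
tool_pos: [0.5202, -0.0502, 0.0696]
tool_rot: [3.141, -0.001, 0.286]
contact_force: [0.3, -0.1, -0.5]
opening: 0.0458
grip_force: 0.0
```

>>> {"name": "step_arm", "arguments": {"increments": [{"delta_pos":[0,0,0],"dr":[0,0,-10],"fingers":0},{"delta_pos":[0,0,0],"dr":[0,0,-20],"fingers":0},{"delta_pos":[0,0,0],"dr":[0,0,-30],"fingers":0},{"delta_pos":[0,0,0],"dr":[0,0,-40],"fingers":0},{"delta_pos":[0,0,0],"dr":[0,0,-50],"fingers":0}]}}

```text
time: 44.48
tool_pos: [0.5202, -0.0502, 0.0694]
tool_rot: [3.141, 0.0, 1.159]
contact_force: [0.1, 0.3, 0.4]
opening: 0.0455
grip_force: 0.0
```

>>> {"name": "step_arm", "arguments": {"increments": [{"delta_pos":[0,0,0],"dr":[0,0,-10],"fingers":0},{"delta_pos":[0,0,0],"dr":[0,0,-20],"fingers":0},{"delta_pos":[0,0,0],"dr":[0,0,-30],"fingers":0},{"delta_pos":[0,0,0],"dr":[0,0,-40],"fingers":0},{"delta_pos":[0,0,0],"dr":[0,0,-50],"fingers":0}]}}

```text
time: 45.1
tool_pos: [0.5201, -0.0503, 0.0694]
tool_rot: [3.141, 0.001, 2.032]
contact_force: [0.5, 0.4, -0.1]
opening: 0.0463
grip_force: 0.0
```

>>> {"name": "step_arm", "arguments": {"increments": [{"delta_pos":[0,0,0],"dr":[0,0,-10],"fingers":0},{"delta_pos":[0,0,0],"dr":[0,0,-20],"fingers":0},{"delta_pos":[0,0,0],"dr":[0,0,-30],"fingers":0},{"delta_pos":[0,0,0],"dr":[0,0,-40],"fingers":0},{"delta_pos":[0,0,0],"dr":[0,0,-50],"fingers":0}]}}

```text
time: 45.72
tool_pos: [0.5201, -0.0502, 0.0694]
tool_rot: [-3.141, 0.001, 2.904]
contact_force: [-0.6, -0.4, -0.3]
opening: 0.046
grip_force: 0.0
```

Run:
```python
from h import *
p=viewer.camera_params("wrist");im=viewer.read_camera("wrist")
for c in blobs(im,(105,100,60),(125,255,255),200): print("blue",c[:,0].mean(0),rect(p,c,.013))
plan([(.5203,-.0496,.009,166)])
cv2.imwrite("pics/w10.png",im[:,:,::-1])
```

```text
blue [321.955 286.84 ] [536.5 -53.1  51.4  17.2 -13.2]
blue [321.62589928 216.50359712] [490.9 -42.3  30.9  16.6 -13.5]
t 45.77 now [ 5.202000e-01 -5.030000e-02  6.940000e-02  1.667952e+02] rp [-1.7998e+02  4.0000e-02] open 0.0459 F [ 0.3 -0.5  0.2]
(0.5203, -0.0496, 0.009, 166) dp [0.   0.07 6.04] drz 0.8
```

View pics/w10.png

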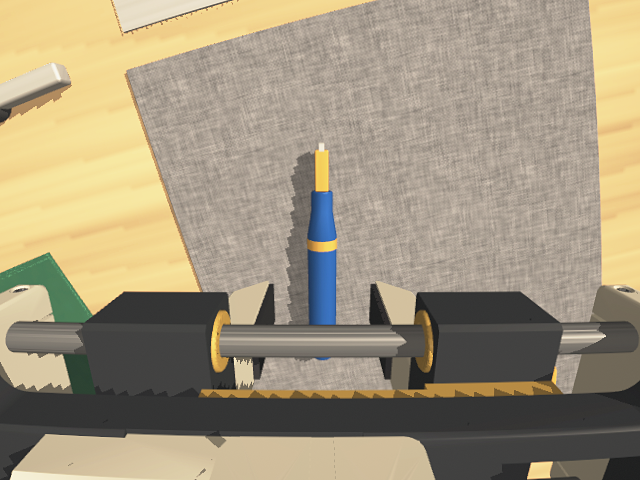

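The wrist view shows the cutter pointing at the camera, centred (322,290), with the wheel tip at (320,147).

>>> {"name": "step_arm", "arguments": {"increments": [{"delta_pos":[0,0,2],"dr":[0,0,0.5],"fingers":0},{"delta_pos":[0,0,4],"dr":[0,0,0.5],"fingers":0},{"delta_pos":[0,0,5.6],"dr":[0,0,0.5],"fingers":0},{"delta_pos":[0,0,6.15],"dr":[0,0,0.5],"fingers":0},{"delta_pos":[0,0,6.15],"dr":[0,0,0.5],"fingers":1}], "newtons": 45}}

```text
time: 46.4
tool_pos: [0.52, -0.0503, 0.0074]
tool_rot: [-3.141, -0.0, 2.889]
contact_force: [0.1, 0.1, 0.1]
opening: 0.04
grip_force: 0.0
```

>>> {"name": "step_arm", "arguments": {"increments": [{"delta_pos":[0,0,0],"dr":[0,0,0],"fingers":1},{"delta_pos":[0,0,0],"dr":[0,0,0],"fingers":1},{"delta_pos":[0,0,0],"dr":[0,0,0],"fingers":1},{"delta_pos":[0,0,0],"dr":[0,0,0],"fingers":1},{"delta_pos":[0,0,0],"dr":[0,0,0],"fingers":1}]}}

```text
time: 47.02
tool_pos: [0.5204, -0.0503, 0.008]
tool_rot: [-3.141, 0.001, 2.89]
contact_force: [-0.7, -0.3, 5.9]
opening: 0.0176
grip_force: 44.9
```

>>> {"name": "step_arm", "arguments": {"increments": [{"delta_pos":[0,0,-3],"dr":[0,0,0],"fingers":1},{"delta_pos":[0,0,-8],"dr":[0,0,0],"fingers":1},{"delta_pos":[0,0,-13],"dr":[0,0,8],"fingers":1},{"delta_pos":[0,0,-18],"dr":[0,0,17],"fingers":1},{"delta_pos":[0,0,-20],"dr":[0,0,27],"fingers":1}]}}

```text
time: 47.65
tool_pos: [0.5209, -0.0504, 0.2105]
tool_rot: [3.14, 0.004, 2.413]
contact_force: [0.1, 0.5, -1.4]
opening: 0.0173
grip_force: 44.9
```

>>> {"name": "step_arm", "arguments": {"increments": [{"delta_pos":[0,0,0],"dr":[0,0,10],"fingers":1},{"delta_pos":[0,0,0],"dr":[0,0,20],"fingers":1},{"delta_pos":[0,0,0],"dr":[0,0,30],"fingers":1},{"delta_pos":[0,0,0],"dr":[0,0,40],"fingers":1},{"delta_pos":[0,0,0],"dr":[0,0,50],"fingers":1}]}}

```text
time: 48.28
tool_pos: [0.5197, -0.0501, 0.2071]
tool_rot: [-3.14, 0.0, 1.54]
contact_force: [0.8, -0.1, -1.1]
opening: 0.0175
grip_force: 44.9
```

>>> {"name": "step_arm", "arguments": {"increments": [{"delta_pos":[0,0,0],"dr":[0,0,10],"fingers":1},{"delta_pos":[0,0,0],"dr":[0,0,19],"fingers":1},{"delta_pos":[0,0,0],"dr":[0,0,19],"fingers":1},{"delta_pos":[0,0,0],"dr":[0,0,19],"fingers":1},{"delta_pos":[0,0,0],"dr":[0,0,19],"fingers":1}]}}

```text
time: 48.9
tool_pos: [0.52, -0.0502, 0.2074]
tool_rot: [-3.141, 0.0, 1.216]
contact_force: [0.4, -0.4, -0.3]
opening: 0.0177
grip_force: 44.9
```

Run:
```python
from h import *
p=viewer.camera_params("wrist");im=viewer.read_camera("wrist");o=robot.observe()
hsv=cv2.cvtColor(im,cv2.COLOR_RGB2HSV); m=cv2.inRange(hsv,(16,130,140),(30,255,255)); m[:,:290]=0;m[:,350:]=0;m[300:]=0
for c in cv2.findContours(m,0,1)[0]:
    if cv2.contourArea(c)>30: print(cv2.boundingRect(c))
R=Rn.from_euler("xyz",o["tool_rot"])
b=blobs(im,(105,100,60),(125,255,255),300)
for c in b:
    X=onplane(p,c[:,0],o["tool_pos"][2]+.005); L=R.inv().apply(X-o["tool_pos"])*1000
    if abs(L[:,1].mean())<30: print("handle in tool mm x",L[:,0].min().round(1),L[:,0].max().round(1),"y",L[:,1].min().round(1),L[:,1].max().round(1), "tilt",[L[L[:,0]>L[:,0].max()-6,1].mean().round(1),L[L[:,0]<L[:,0].min()+6,1].mean().round(1)])
v=min(cv2.boundingRect(c)[1] for c in cv2.findContours(m,0,1)[0] if cv2.contourArea(c)>30)
print("head tip in tool mm",R.inv().apply(onplane(p,[(321,v)],o["tool_pos"][2]+.005)-o["tool_pos"])*1000)
pot=np.array([.653,-.0865,0])
WH=np.array([.0745,0,-.005])
for th,b in((45,70),(45,80)):
    w=np.array([np.cos(np.radians(b)),np.sin(np.radians(b)),0])
    Rd=Rn.from_euler("xyz",[180,0,b],degrees=True)*Rn.from_euler("y",-th,degrees=True)
    print(b,"tool z",Rd.apply([0,0,1]).round(2),"tool x",Rd.apply([1,0,0]).round(2))
    X=None;Rr=None
    for z in (.115,.024):
        Xt=pot+.016*w+[0,0,z]-Rd.apply(WH); leg(Xt,Rd,X,Rr); X,Rr=Xt,Rd
```

```text
(301, 273, 40, 20)
(311, 153, 19, 58)
handle in tool mm x -44.7 -26.4 y -8.3 8.9 tilt [np.float64(0.3), np.float64(0.2)]
handle in tool mm x -7.8 10.1 y -8.8 8.6 tilt [np.float64(-0.1), np.float64(-0.1)]
handle in tool mm x 15.0 47.3 y -9.0 8.1 tilt [np.float64(-0.5), np.float64(-0.4)]
head tip in tool mm [[70.69082216 -0.49641053 -5.02276185]]
70 tool z [-0.24 -0.66 -0.71] tool x [ 0.24  0.66 -0.71]
t 48.95 now [ 0.52   -0.0502  0.2074] [-1.7999e+02  2.0000e-02  6.9640e+01] open 0.01776602441172178 q [-0.243  0.354  1.562 -0.     1.226  0.113]
  dp [-2.8  13.76  4.33] dr [ -0.15 -44.98  -0.34] -> [ 0.6392 -0.1243  0.1641]
  dp [ 6.43 -0.    6.43] dr [0. 0. 0.] -> [ 0.6392 -0.1243  0.0731]
80 tool z [-0.12 -0.7  -0.71] tool x [ 0.12  0.7  -0.71]
t 48.95 now [ 0.52   -0.0502  0.2074] [-1.7999e+02  2.0000e-02  6.9640e+01] open 0.01776602441172178 q [-0.243  0.354  1.562 -0.     1.226  0.113]
  dp [-2.73 14.46  4.33] dr [ -4.08 -44.86  -9.81] -> [ 0.646  -0.1261  0.1641]
  dp [ 6.43 -0.    6.43] dr [0. 0. 0.] -> [ 0.646  -0.1261  0.0731]
```

>>> {"name": "step_arm", "arguments": {"increments": [{"delta_pos":[-0.5,2.7,0.4],"dr":[0,-9,0],"fingers":1},{"delta_pos":[-1,5.4,1],"dr":[0,-18,0],"fingers":1},{"delta_pos":[-1.6,8.2,2],"dr":[0,-27,-0.1],"fingers":1},{"delta_pos":[-2.2,11,3.2],"dr":[0,-36,-0.2],"fingers":1},{"delta_pos":[-2.8,13.76,4.33],"dr":[-0.15,-45,-0.34],"fingers":1}]}}

```text
time: 49.58
tool_pos: [0.6404, -0.1245, 0.1643]
tool_rot: [3.14, 0.79, 1.221]
contact_force: [0.3, -0.0, -1.0]
opening: 0.0176
grip_force: 44.9
```

>>> {"name": "step_arm", "arguments": {"increments": [{"delta_pos":[0,0,0],"dr":[0,0,0],"fingers":1},{"delta_pos":[0,0,0],"dr":[0,0,0],"fingers":1},{"delta_pos":[0,0,0],"dr":[0,0,0],"fingers":1},{"delta_pos":[0,0,0],"dr":[0,0,0],"fingers":1},{"delta_pos":[0,0,0],"dr":[0,0,0],"fingers":1}]}}

```text
time: 50.2
tool_pos: [0.6391, -0.1247, 0.1657]
tool_rot: [3.139, 0.785, 1.218]
contact_force: [0.6, 0.5, -0.2]
opening: 0.0175
grip_force: 44.9
```

Run:
```python
from h import *
Rd=Rn.from_euler("xyz",[180,0,70],degrees=True)*Rn.from_euler("y",-45,degrees=True)
leg([.6392,-.1243,.0731],Rd)
s=viewer.read_camera("scene");t=viewer.read_camera("top")
p=viewer.camera_params("scene"); o=robot.observe(); W=o["tool_pos"]+Rn.from_euler("xyz",o["tool_rot"]).apply([.0745,0,-.005])
print("wheel",W,proj(p,W))
# pot rim from scene and earlier estimate
a=s[190:340,170:370]; cv2.imwrite("pics/w11.png",np.hstack([cv2.resize(a,(500,375),interpolation=2)])[:,:,::-1])
u=proj(p,np.array([[.653+.034*np.cos(k),-.0865+.034*np.sin(k),.049] for k in np.linspace(0,6.28,9)])); print(((u-[170,190])*2.5).round(0).tolist())
```

```text
t 50.2 now [ 0.6391 -0.1247  0.1657] [179.84  44.96  69.79] open 0.01751831834523274 q [ 0.014  0.835  1.079 -0.722  1.568  0.497]
  dp [ 6.57 -0.03  6.52] dr [ 0.01 -0.04 -0.15] -> [ 0.6392 -0.1243  0.0731]
wheel [ 0.65848826 -0.07180155  0.11581768] [[249.4667406  265.71507881]]
[[169.0, 261.0], [196.0, 268.0], [226.0, 260.0], [240.0, 241.0], [231.0, 224.0], [204.0, 217.0], [175.0, 225.0], [160.0, 243.0], [168.0, 261.0]]
```

View pics/w11.png

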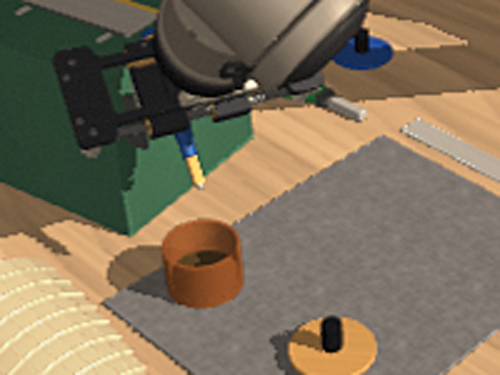

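The scene view puts the wheel tip at (201,187), right above the pot's rim (162–243, 219–270), within about a pixel of prediction. Dipping now.

>>> {"name": "step_arm", "arguments": {"increments": [{"delta_pos":[1,0,1],"dr":[0,0,0],"fingers":1},{"delta_pos":[2,0,2],"dr":[0,0,0],"fingers":1},{"delta_pos":[3,0,3],"dr":[0,0,0],"fingers":1},{"delta_pos":[4,0,4],"dr":[0,0,0],"fingers":1},{"delta_pos":[4.8,0,4.8],"dr":[0,0,0],"fingers":1}]}}

```text
time: 50.92
tool_pos: [0.639, -0.1245, 0.0949]
tool_rot: [-3.14, 0.786, 1.221]
contact_force: [0.1, -0.5, -1.3]
opening: 0.0174
grip_force: 44.9
```

>>> {"name": "step_arm", "arguments": {"increments": [{"delta_pos":[0.6,0,0.6],"dr":[0,0,0],"fingers":1},{"delta_pos":[1.2,0,1.2],"dr":[0,0,0],"fingers":1},{"delta_pos":[1.7,0,1.7],"dr":[0,0,0],"fingers":1},{"delta_pos":[1.9,0,1.9],"dr":[0,0,0],"fingers":1},{"delta_pos":[1.9,0,1.9],"dr":[0,0,0],"fingers":1}]}}

```text
time: 51.55
tool_pos: [0.6392, -0.1245, 0.0694]
tool_rot: [3.141, 0.786, 1.22]
contact_force: [0.6, -0.2, -0.1]
opening: 0.0177
grip_force: 44.9
```

Run:
```python
from h import *
o=robot.observe(); W=o["tool_pos"]+Rn.from_euler("xyz",o["tool_rot"]).apply([.0745,0,-.005]); print("wheel",W.round(4),o["contact_force"].round(1),o["time"])
s=viewer.read_camera("scene");cv2.imwrite("pics/w12.png",cv2.resize(s[190:340,170:370],(500,375),interpolation=2)[:,:,::-1])
```

```text
wheel [ 0.6585 -0.0718  0.0203] [ 0.6 -0.2 -0.1] 51.55
```

View pics/w12.png

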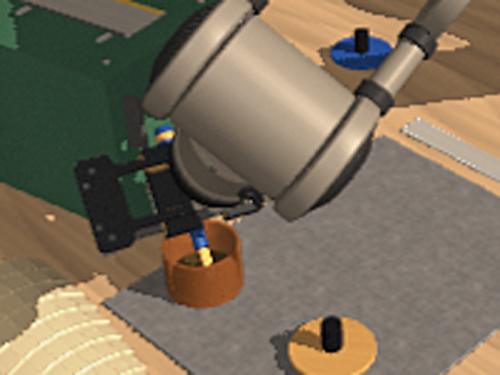

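The wheel and head are inside the pot (204,255), with no contact force. A few mm deeper, then out.

>>> {"name": "step_arm", "arguments": {"increments": [{"delta_pos":[0.1,0,0.1],"dr":[0,0,0],"fingers":1},{"delta_pos":[0.2,0,0.2],"dr":[0,0,0],"fingers":1},{"delta_pos":[0.25,0,0.25],"dr":[0,0,0],"fingers":1},{"delta_pos":[0.25,0,0.25],"dr":[0,0,0],"fingers":1},{"delta_pos":[0.25,0,0.25],"dr":[0,0,0],"fingers":1}]}}

```text
time: 52.22
tool_pos: [0.6392, -0.1245, 0.066]
tool_rot: [3.141, 0.786, 1.22]
contact_force: [-0.9, 1.2, -0.2]
opening: 0.0174
grip_force: 44.9
```

>>> {"name": "step_arm", "arguments": {"increments": [{"delta_pos":[-0.8,0,-0.8],"dr":[0,0,0],"fingers":1},{"delta_pos":[-2.2,0,-2.2],"dr":[0,0,0],"fingers":1},{"delta_pos":[-4,0,-4],"dr":[0,0,0],"fingers":1},{"delta_pos":[-6,0,-6],"dr":[0,0,0],"fingers":1},{"delta_pos":[-8,0,-8],"dr":[0,0,0],"fingers":1}]}}

```text
time: 52.85
tool_pos: [0.6394, -0.1245, 0.1823]
tool_rot: [3.138, 0.785, 1.218]
contact_force: [-0.4, 0.1, 0.0]
opening: 0.0177
grip_force: 44.9
```

Run:
```python
from h import *
R70=Rn.from_euler("xyz",[180,0,70],degrees=True); R30=Rn.from_euler("xyz",[180,0,30],degrees=True);R0=Rn.from_euler("xyz",[180,0,0],degrees=True)
a=np.array([.6,-.05,.21]);b=np.array([.6,.15,.16]);c=np.array([.594,.284,.06])
leg(a,R70);leg(b,R30,a,R70);leg(c,R0,b,R30)
```

```text
t 52.85 now [ 0.6394 -0.1245  0.1823] [179.82  44.98  69.8 ] open 0.017744568665136108 q [ 0.015  0.82   1.062 -0.722  1.592  0.477]
  dp [ 2.02 -6.25 -5.96] dr [ 0.09 44.98 -0.12] -> [ 0.6  -0.05  0.21]
  dp [18.79 -6.84  5.  ] dr [ 0. -0. 40.] -> [0.6  0.15 0.16]
  dp [  6.18 -11.9   10.  ] dr [ 0. -0. 30.] -> [0.594 0.284 0.06 ]
```

>>> {"name": "step_arm", "arguments": {"increments": [{"delta_pos":[0.4,-1.2,-1.2],"dr":[0,9,0],"fingers":1},{"delta_pos":[0.8,-2.5,-2.4],"dr":[0,18,0],"fingers":1},{"delta_pos":[1.2,-3.7,-3.6],"dr":[0,27,0],"fingers":1},{"delta_pos":[1.6,-5,-4.8],"dr":[0,36,0],"fingers":1},{"delta_pos":[2.02,-6.25,-5.96],"dr":[0.1,45,-0.1],"fingers":1}]}}

```text
time: 53.48
tool_pos: [0.6, -0.0496, 0.2103]
tool_rot: [3.139, -0.005, 1.223]
contact_force: [-0.3, -0.5, -0.8]
opening: 0.0174
grip_force: 44.9
```

>>> {"name": "step_arm", "arguments": {"increments": [{"delta_pos":[3.7,-1.4,1],"dr":[0,0,8],"fingers":1},{"delta_pos":[7.5,-2.7,2],"dr":[0,0,16],"fingers":1},{"delta_pos":[11.3,-4.1,3],"dr":[0,0,24],"fingers":1},{"delta_pos":[15,-5.5,4],"dr":[0,0,32],"fingers":1},{"delta_pos":[18.79,-6.84,5],"dr":[0,0,40],"fingers":1}]}}

```text
time: 54.1
tool_pos: [0.6001, 0.1511, 0.159]
tool_rot: [3.141, -0.001, 0.52]
contact_force: [0.1, 0.8, -0.8]
opening: 0.0178
grip_force: 44.9
```

>>> {"name": "step_arm", "arguments": {"increments": [{"delta_pos":[1.5,-3,2],"dr":[0,0,8],"fingers":1},{"delta_pos":[3,-6,4],"dr":[0,0,16],"fingers":1},{"delta_pos":[4.6,-9,6],"dr":[0,0,24],"fingers":1},{"delta_pos":[6.18,-11.9,8],"dr":[0,0,30],"fingers":1},{"delta_pos":[6.18,-11.9,8.8],"dr":[0,0,30],"fingers":1}]}}

```text
time: 54.72
tool_pos: [0.5931, 0.2862, 0.0696]
tool_rot: [-3.141, 0.002, 0.004]
contact_force: [0.2, -0.3, 0.4]
opening: 0.0175
grip_force: 44.9
```

Run:
```python
from h import *
plan([(.594,.284,.0095,0)])
p=viewer.camera_params("wrist");im=viewer.read_camera("wrist");cv2.imwrite("pics/w13.png",im[:,:,::-1])
```

```text
t 54.73 now [0.5931 0.2862 0.0696 0.2099] rp [-1.7997e+02  9.0000e-02] open 0.0175 F [ 0.2 -0.3  0.4]
(0.594, 0.284, 0.0095, 0) dp [0.09 0.22 6.01] drz 0.2
```

View pics/w13.png

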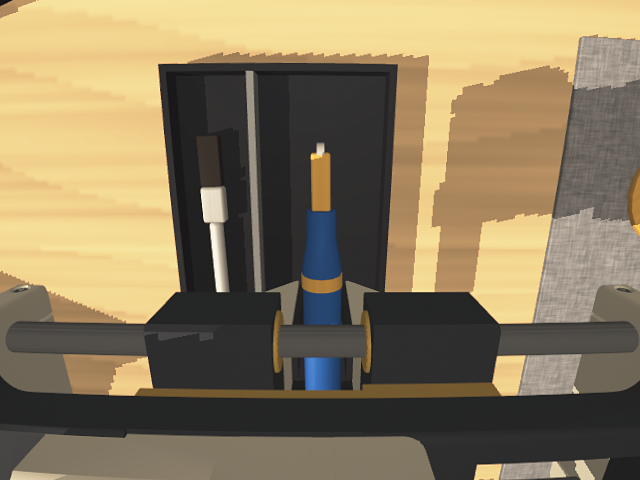

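The cutter is aligned with the wide lane: wheel at (320,150), lane about 258–390. Lower and release with a limited opening.

>>> {"name": "step_arm", "arguments": {"increments": [{"delta_pos":[0,0,1.5],"dr":[0,0,0],"fingers":1},{"delta_pos":[0,0,3],"dr":[0,0,0],"fingers":1},{"delta_pos":[0,0,4.5],"dr":[0,0,0],"fingers":1},{"delta_pos":[0,0,5.6],"dr":[0,0,0],"fingers":1},{"delta_pos":[0,0,6.1],"dr":[0,0,0],"fingers":1}]}}

```text
time: 55.4
tool_pos: [0.593, 0.2835, 0.0079]
tool_rot: [3.141, 0.004, -0.0]
contact_force: [-9.6, -3.5, 23.9]
opening: 0.0174
grip_force: 44.9
```

>>> {"name": "step_arm", "arguments": {"increments": [{"delta_pos":[0,0,0.1],"dr":[0,0,0],"fingers":1},{"delta_pos":[0,0,0.1],"dr":[0,0,0],"fingers":1},{"delta_pos":[0,0,0.1],"dr":[0,0,0],"fingers":0.42},{"delta_pos":[0,0,0.1],"dr":[0,0,0],"fingers":0.42},{"delta_pos":[0,0,0.1],"dr":[0,0,0],"fingers":0.42}]}}

```text
time: 56.02
tool_pos: [0.5936, 0.284, 0.0069]
tool_rot: [-3.141, 0.002, -0.0]
contact_force: [-0.6, -0.1, -0.5]
opening: 0.0267
grip_force: 0.0
```

>>> {"name": "step_arm", "arguments": {"increments": [{"delta_pos":[0,0,-1],"dr":[0,0,0],"fingers":0.42},{"delta_pos":[0,0,-3],"dr":[0,0,0],"fingers":0.42},{"delta_pos":[0,0,-7],"dr":[0,0,0],"fingers":0.2},{"delta_pos":[0,0,-12],"dr":[0,0,0],"fingers":0},{"delta_pos":[0,0,-16],"dr":[0,0,0],"fingers":0}]}}

```text
time: 56.65
tool_pos: [0.5943, 0.2841, 0.1701]
tool_rot: [-3.14, -0.0, -0.0]
contact_force: [0.7, -0.7, -0.2]
opening: 0.0458
grip_force: 0.0
```

Run:
```python
from h import *
p=viewer.camera_params("wrist");im=viewer.read_camera("wrist")
for c in blobs(im,(105,100,30),(125,255,255),200): print("blue",c[:,0].mean(0),rect(p,c,.013))
plan([(.6,.1,.18,50),(.64,.0593,.1,90),(.64,.0593,.0205,90)])
```

```text
blue [ 83.33962264 376.51886792] [433.7 541.3  48.8  26.2  -0.6]
blue [ 51.02040816 284.17346939] [530.6 546.8 122.7  44.1  66.9]
blue [322.36526946 250.15568862] [5.701e+02 2.847e+02 6.460e+01 1.800e+01 5.000e-01]
blue [322.         193.70103093] [6.245e+02 2.849e+02 2.990e+01 1.770e+01 1.000e-01]
t 56.7 now [ 0.5965  0.2849  0.1762 -0.0105] rp [-179.76   -0.51] open 0.0455 F [1.4 0.  4.7]
(0.6, 0.1, 0.18, 50) dp [ 0.35 18.49 -0.38] drz -50.0
(0.64, 0.0593, 0.1, 90) dp [-0.55  5.68  8.  ] drz -40
(0.64, 0.0593, 0.0205, 90) dp [ 0.   -0.    7.95] drz 0
```

Run:
```python
from h import *
im=viewer.read_camera("wrist"); cv2.imwrite("pics/w14.png",im[:,:,::-1])
o=robot.observe(); print(o)
p=viewer.camera_params("wrist")
for c in blobs(im,(105,100,30),(125,255,255),200): print("blue",c[:,0].mean(0),rect(p,c,.013))
```

```text
{'time': 56.75, 'qpos': array([3.29214834e-01, 6.29032769e-01, 1.19563974e+00, 1.13889278e-03,
       1.30753399e+00, 1.89993663e+00]), 'qvel': array([-0.00013599,  0.05247803,  0.07992761,  0.0028874 , -0.05774115,
       -0.0014274 ]), 'joint_efforts': array([-2.88128760e-02, -5.63455474e+01, -2.43292862e+01,  3.99537035e-03,
        5.74057102e-01,  5.49001779e-04]), 'tool_pos': array([0.59649516, 0.2848967 , 0.173796  ]), 'tool_rot': array([-3.13751550e+00, -8.52580060e-03, -2.34061558e-04]), 'contact_force': array([0.73843818, 0.407778  , 0.24691815]), 'torque': array([ 0.04337054, -0.06809566, -0.05931913]), 'grip_force': 0.0, 'opening': 0.04611175299315122}
blue [ 85.37755102 377.5       ] [435.  543.5  48.9  22.4  -0.8]
blue [ 51.51712329 282.82876712] [534.2 550.5 125.7  43.1  66.8]
blue [323.75609756 251.88414634] [5.706e+02 2.847e+02 6.530e+01 1.770e+01 5.000e-01]
blue [323.2371134  196.68041237] [6.248e+02 2.848e+02 3.030e+01 1.710e+01 1.000e-01]
```

The cutter lies flat in the lane, its handle centred at y = 0.285 and parallel to x. I counted the views and I've gone past the 14-picture limit: 16 so far. I won't view any more and will work from measurements. Next is the lid.

>>> {"name": "step_arm", "arguments": {"increments": [{"delta_pos":[0.1,3.6,-0.3],"dr":[0,0,-9.5],"fingers":0},{"delta_pos":[0.2,7.3,-0.6],"dr":[0,0,-19],"fingers":0},{"delta_pos":[0.4,11,-0.9],"dr":[0,0,-29],"fingers":0},{"delta_pos":[0.5,14.8,-1.2],"dr":[0,0,-39],"fingers":0},{"delta_pos":[0.6,18.4,-1.3],"dr":[0,0,-49],"fingers":0}], "newtons": 15}}

```text
time: 57.38
tool_pos: [0.5997, 0.0986, 0.1801]
tool_rot: [-3.14, 0.001, 0.861]
contact_force: [-0.6, 0.1, -0.0]
opening: 0.0457
grip_force: 0.0
```

>>> {"name": "step_arm", "arguments": {"increments": [{"delta_pos":[-0.1,1.4,0],"dr":[0,0,-10],"fingers":0},{"delta_pos":[-0.3,2.8,0],"dr":[0,0,-20],"fingers":0},{"delta_pos":[-0.4,4.2,0],"dr":[0,0,-30],"fingers":0},{"delta_pos":[-0.5,5.6,0],"dr":[0,0,-41],"fingers":0},{"delta_pos":[-0.5,5.6,0],"dr":[0,0,-41],"fingers":0}]}}

```text
time: 58.0
tool_pos: [0.639, 0.0587, 0.1794]
tool_rot: [-3.139, -0.0, 1.568]
contact_force: [0.0, 1.3, -0.2]
opening: 0.0455
grip_force: 0.0
```

Run:
```python
from h import *
plan([(.64,.0593,.1,90),(.64,.0593,.0205,90)])
p=viewer.camera_params("wrist");im=viewer.read_camera("wrist")
hsv=cv2.cvtColor(im,cv2.COLOR_RGB2HSV); m=cv2.inRange(hsv,(14,140,150),(30,255,255))
u=proj(p,[.64,.0593,.015])[0]; print("pred lid px",u)
lab=cv2.connectedComponentsWithStats(m)
for i in range(1,lab[0]):
    x,y,w,h,a=lab[2][i]
    if a>400: print((x,y,w,h,a))
k=cv2.inRange(hsv,(0,0,0),(180,255,45)); v=proj(p,[.64,.0593,.035])[0].astype(int); print("knob px",v)
x0,y0=v-28; s=k[y0:y0+56,x0:x0+56]; ys,xs=np.nonzero(s); print(len(xs)); 
if len(xs): print("knob",xs.mean()+x0,ys.mean()+y0,xs.min()+x0,xs.max()+x0,onplane(p,[(xs.mean()+x0,ys.mean()+y0)],.03))
t=viewer.read_camera("top");pt=viewer.camera_params("top")
for c in blobs(t,(8,110,100),(24,255,255),150):
    (a,b),r=cv2.minEnclosingCircle(c)
    if r<25 and 280<a<400 and 150<b<320: print("top",a,b,r,onplane(pt,[(a,b)],.015))
```

```text
t 58.0 now [6.39000e-01 5.87000e-02 1.79400e-01 8.98332e+01] rp [-1.7985e+02 -2.0000e-02] open 0.0455 F [ 0.   1.3 -0.2]
(0.64, 0.0593, 0.1, 90) dp [0.06 0.1  7.94] drz -0.2
(0.64, 0.0593, 0.0205, 90) dp [ 0.   -0.    7.95] drz 0
pred lid px [323.21369187 225.25690122]
(np.int32(285), np.int32(187), np.int32(78), np.int32(76), np.int32(4128))
(np.int32(199), np.int32(381), np.int32(364), np.int32(17), np.int32(3598))
knob px [323 230]
299
knob 324.123745819398 230.76588628762542 315 333 [[0.64079548 0.0578264  0.03      ]]
top 368.98748779296875 207.28125 15.018985748291016 [[ 0.65818615 -0.09075111  0.015     ]]
```

>>> {"name": "step_arm", "arguments": {"increments": [{"delta_pos":[0.06,0.05,4],"dr":[0,0,-0.1],"fingers":0},{"delta_pos":[0.06,0.05,8],"dr":[0,0,-0.1],"fingers":0},{"delta_pos":[0.06,0.05,11],"dr":[0,0,-0.1],"fingers":0},{"delta_pos":[0.06,0.05,13],"dr":[0,0,-0.1],"fingers":0},{"delta_pos":[0.06,0.05,14.5],"dr":[0,0,-0.1],"fingers":0}]}}

```text
time: 58.72
tool_pos: [0.6383, 0.0607, 0.0339]
tool_rot: [-3.138, -0.001, 1.57]
contact_force: [-0.1, 0.6, -0.1]
opening: 0.0459
grip_force: 0.0
```

>>> {"name": "step_arm", "arguments": {"increments": [{"delta_pos":[0,0,0.8],"dr":[0,0,0],"fingers":0},{"delta_pos":[0,0,1.35],"dr":[0,0,0],"fingers":0},{"delta_pos":[0,0,1.35],"dr":[0,0,0],"fingers":0},{"delta_pos":[0,0,1.35],"dr":[0,0,0],"fingers":0},{"delta_pos":[0,0,1.35],"dr":[0,0,0],"fingers":0}]}}

```text
time: 59.35
tool_pos: [0.6393, 0.0601, 0.0219]
tool_rot: [-3.14, -0.0, 1.572]
contact_force: [-0.0, -0.7, 1.0]
opening: 0.046
grip_force: 0.0
```

>>> {"name": "step_arm", "arguments": {"increments": [{"delta_pos":[0,0,0],"dr":[0,0,0],"fingers":1},{"delta_pos":[0,0,0],"dr":[0,0,0],"fingers":1},{"delta_pos":[0,0,0],"dr":[0,0,0],"fingers":1},{"delta_pos":[0,0,0],"dr":[0,0,0],"fingers":1},{"delta_pos":[0,0,0],"dr":[0,0,0],"fingers":1}]}}

```text
time: 59.98
tool_pos: [0.6391, 0.0601, 0.0214]
tool_rot: [-3.14, -0.0, 1.572]
contact_force: [0.0, 1.5, 0.2]
opening: 0.0172
grip_force: 15.0
```

>>> {"name": "step_arm", "arguments": {"increments": [{"delta_pos":[0,0,-1.5],"dr":[0,0,0],"fingers":1},{"delta_pos":[0,0,-4],"dr":[0,0,0],"fingers":1},{"delta_pos":[0,0,-7],"dr":[0,0,0],"fingers":1},{"delta_pos":[0,0,-10],"dr":[0,0,0],"fingers":1},{"delta_pos":[0,0,-11],"dr":[0,0,0],"fingers":1}]}}

```text
time: 60.6
tool_pos: [0.6403, 0.06, 0.1344]
tool_rot: [3.139, -0.0, 1.572]
contact_force: [0.5, -0.1, -1.1]
opening: 0.0172
grip_force: 15.0
```

Run:
```python
from h import *
plan([(.6531,-.0867,.12,90)])
# pot rim: amber-glass body seen by the wrist camera
p=viewer.camera_params("wrist");im=viewer.read_camera("wrist"); cv2.imwrite("pics/w15.png",im[:,:,::-1])
t=viewer.read_camera("top");pt=viewer.camera_params("top"); cv2.imwrite("pics/t15.png",t[:,:,::-1])
s=viewer.read_camera("scene");ps=viewer.camera_params("scene")
for n,i,q in(("top",t,pt),("scene",s,ps)):
  for c in blobs(i,(4,120,40),(16,255,230),100):
    x,y,w,h=cv2.boundingRect(c)
    pr=proj(q,[[.653+.034*np.cos(k),-.0865+.034*np.sin(k),z] for k in np.linspace(0,6.28,60) for z in(.004,.049)])
    if abs(x+w/2-pr[:,0].mean())<20 and w<80: print(n,(x,x+w,y,y+h),"pred",pr[:,0].min().round(),pr[:,0].max().round(),pr[:,1].min().round(),pr[:,1].max().round())
```

```text
t 60.6 now [6.40300e-01 6.00000e-02 1.34400e-01 9.00825e+01] rp [ 1.7986e+02 -2.0000e-02] open 0.0172 F [ 0.5 -0.1 -1.1]
(0.6531, -0.0867, 0.12, 90) dp [-14.67   1.26   1.44] drz 0.1
top (356, 384, 193, 223) pred 354.0 382.0 193.0 223.0
scene (219, 265, 356, 395) pred 234.0 268.0 277.0 313.0
scene (234, 267, 277, 313) pred 234.0 268.0 277.0 313.0
```

>>> {"name": "step_arm", "arguments": {"increments": [{"delta_pos":[-2.5,0.2,0],"dr":[0,0,0],"fingers":1},{"delta_pos":[-6,0.5,0],"dr":[0,0,0],"fingers":1},{"delta_pos":[-10,0.9,0],"dr":[0,0,0],"fingers":1},{"delta_pos":[-13,1.2,0],"dr":[0,0,0],"fingers":1},{"delta_pos":[-14.6,1.3,0],"dr":[0,0,0],"fingers":1}]}}

```text
time: 61.38
tool_pos: [0.6517, -0.0874, 0.1295]
tool_rot: [-3.137, -0.001, 1.571]
contact_force: [0.4, 0.4, -1.2]
opening: 0.0173
grip_force: 15.0
```

>>> {"name": "step_arm", "arguments": {"increments": [{"delta_pos":[0,0,1.5],"dr":[0,0,0],"fingers":1},{"delta_pos":[0,0,3],"dr":[0,0,0],"fingers":1},{"delta_pos":[0,0,4.5],"dr":[0,0,0],"fingers":1},{"delta_pos":[0,0,5.3],"dr":[0,0,0],"fingers":1},{"delta_pos":[0,0,5.5],"dr":[0,0,0],"fingers":1}]}}

```text
time: 62.0
tool_pos: [0.6521, -0.0854, 0.0754]
tool_rot: [-3.138, -0.001, 1.573]
contact_force: [-0.2, -0.5, -0.6]
opening: 0.0174
grip_force: 15.0
```

Run:
```python
from h import *
plan([(.6531,-.0859,.060,90)])
```

```text
t 62.0 now [ 6.52100e-01 -8.54000e-02  7.54000e-02  9.01158e+01] rp [-1.7982e+02 -4.0000e-02] open 0.0174 F [-0.2 -0.5 -0.6]
(0.6531, -0.0859, 0.06, 90) dp [-0.05  0.1   1.54] drz 0.1
```

>>> {"name": "step_arm", "arguments": {"increments": [{"delta_pos":[-0.05,0.08,0.4],"dr":[-0.2,0,0],"fingers":1},{"delta_pos":[-0.05,0.08,0.8],"dr":[-0.2,0,0],"fingers":1},{"delta_pos":[-0.05,0.08,1.2],"dr":[-0.2,0,0],"fingers":1},{"delta_pos":[-0.05,0.08,1.4],"dr":[-0.2,0,0],"fingers":1},{"delta_pos":[-0.05,0.08,1.45],"dr":[-0.2,0,0],"fingers":1}]}}

```text
time: 62.62
tool_pos: [0.653, -0.0864, 0.0617]
tool_rot: [3.14, -0.0, 1.572]
contact_force: [-0.5, -0.3, -1.3]
opening: 0.0174
grip_force: 15.0
```

Run:
```python
from h import *
plan([(.6531,-.0859,.060,90)])
```

```text
t 62.62 now [ 6.53000e-01 -8.64000e-02  6.17000e-02  9.00775e+01] rp [ 1.7993e+02 -3.0000e-02] open 0.0174 F [-0.5 -0.3 -1.3]
(0.6531, -0.0859, 0.06, 90) dp [0.05 0.01 0.17] drz 0.1
```

Spigot is in without contact. Lower the last 2 mm, release and rise.

>>> {"name": "step_arm", "arguments": {"increments": [{"delta_pos":[0,0,0.1],"dr":[0,0,0],"fingers":1},{"delta_pos":[0,0,0.18],"dr":[0,0,0],"fingers":1},{"delta_pos":[0,0,0.18],"dr":[0,0,0],"fingers":1},{"delta_pos":[0,0,0.18],"dr":[0,0,0],"fingers":0.4},{"delta_pos":[0,0,0.18],"dr":[0,0,0],"fingers":0}]}}

```text
time: 63.25
tool_pos: [0.6531, -0.0864, 0.0599]
tool_rot: [3.14, -0.0, 1.572]
contact_force: [0.4, 0.4, -0.1]
opening: 0.0332
grip_force: 0.0
```

>>> {"name": "step_arm", "arguments": {"increments": [{"delta_pos":[0,0,0.18],"dr":[0,0,0],"fingers":0},{"delta_pos":[0,0,-2],"dr":[0,0,0],"fingers":0},{"delta_pos":[0,0,-6],"dr":[0,0,0],"fingers":0},{"delta_pos":[0,0,-11],"dr":[0,0,0],"fingers":0},{"delta_pos":[0,0,-16],"dr":[0,0,0],"fingers":0}]}}

```text
time: 63.88
tool_pos: [0.6526, -0.0865, 0.2212]
tool_rot: [3.141, -0.001, 1.572]
contact_force: [0.2, -0.8, 0.4]
opening: 0.046
grip_force: 0.0
```

>>> {"name": "step_arm", "arguments": {"increments": [{"delta_pos":[4,-5,-2],"dr":[0,0,0],"fingers":0},{"delta_pos":[7,-9,-4],"dr":[0,0,0],"fingers":0},{"delta_pos":[9,-12,-6],"dr":[0,0,0],"fingers":0},{"delta_pos":[9,-13,-6],"dr":[0,0,0],"fingers":0},{"delta_pos":[9,-13,-6],"dr":[0,0,0],"fingers":0}]}}

```text
time: 64.5
tool_pos: [0.5225, 0.003, 0.2796]
tool_rot: [3.14, -0.0, 1.572]
contact_force: [0.2, -0.9, -0.7]
opening: 0.0461
grip_force: 0.0
```

Run:
```python
from h import *
o=robot.observe();print(o["time"],o["tool_pos"])
p=viewer.camera_params("wrist");im=viewer.read_camera("wrist");ps=viewer.camera_params("scene");s=viewer.read_camera("scene")
for n,q,i in(("wrist",p,im),("scene",ps,s)):
    hsv=cv2.cvtColor(i,cv2.COLOR_RGB2HSV); m=cv2.inRange(hsv,(14,110,150),(30,255,255))
    k=np.linspace(0,6.28,60); pr=proj(q,np.c_[.653+.036*np.cos(k),-.0865+.036*np.sin(k),0*k+.054])
    a,b=pr.min(0).astype(int)-6,pr.max(0).astype(int)+6
    lab=cv2.connectedComponentsWithStats(np.ascontiguousarray(m[max(a[1],0):b[1],a[0]:b[0]]))
    j=1+lab[2][1:,4].argmax() if lab[0]>1 else 0; x,y,w,h,A=lab[2][j]
    print(n,"lid box",x+a[0],x+w+a[0],y+max(a[1],0),y+h+max(a[1],0),"pred seated",pr.min(0).round(1),pr.max(0).round(1))
    kn=proj(q,[.653,-.0865,.08])[0]; r=hsv[:,:,2]<60; u=kn.astype(int); print("  knob top pred",kn.round(),"dark there",r[u[1]-2:u[1]+4,u[0]-2:u[0]+3].mean())
    if n=="scene":
        k0=r[u[1]-25:u[1]+25,u[0]-12:u[0]+12]; ys,xs=np.nonzero(k0); print("  knob rows",ys.min()+u[1]-25,ys.max()+u[1]-25,"cols",xs.min()+u[0]-12,xs.max()+u[0]-12, "pred base",proj(q,[.653,-.0865,.054])[0].round())
        s0=cv2.imread("pics/scene0.png")[:,:,::-1]
        print("  diff to start at pot/bystanders:",[ (nm,np.abs(s[y0:y1,x0:x1].astype(int)-s0[y0:y1,x0:x1]).mean().round(1)) for nm,y0,y1,x0,x1 in(("pot",270,315,232,270),("flap",175,210,180,240),("pliers",208,240,268,318),("nippers",288,335,408,492),("marker",384,430,262,314),("reel",355,396,215,268),("panel",293,365,135,232),("tray",335,455,350,486))])
```

```text
64.5 [0.52253578 0.00296858 0.27963275]
wrist lid box 403 464 260 297 pred seated [402.8 259.9] [464.4 317.2]
  knob top pred [441. 299.] dark there 1.0
scene lid box 226 272 268 298 pred seated [232.8 274.5] [266.8 296. ]
  knob top pred [249. 275.] dark there 0.8
  knob rows 274 286 cols 245 252 pred base [250. 285.]
  diff to start at pot/bystanders: [('pot', np.float64(4.2)), ('flap', np.float64(25.9)), ('pliers', np.float64(18.8)), ('nippers', np.float64(3.7)), ('marker', np.float64(3.7)), ('reel', np.float64(3.6)), ('panel', np.float64(4.2)), ('tray', np.float64(6.5))]
```

>>> {"name": "step_arm", "arguments": {"increments": [{"delta_pos":[5,-1,-1],"dr":[0,0,0],"fingers":0},{"delta_pos":[10,-2,-2],"dr":[0,0,0],"fingers":0},{"delta_pos":[15,-3,-3],"dr":[0,0,0],"fingers":0},{"delta_pos":[20,-4,-3],"dr":[0,0,0],"fingers":0},{"delta_pos":[20,-4,-3],"dr":[0,0,0],"fingers":0}]}}

```text
time: 65.22
tool_pos: [0.4823, 0.2057, 0.3087]
tool_rot: [-3.141, -0.001, 1.576]
contact_force: [1.5, -1.0, 0.7]
opening: 0.046
grip_force: 0.0
```

Run:
```python
from h import *
for n,L in(("scene",(("flap",175,210,180,240),("pliers",208,240,268,318))),("top",(("flap",200,240,440,512),("pliers",305,330,405,478),("pot",188,228,352,388),("boxes",200,240,535,620)))):
    s=viewer.read_camera(n); s0=cv2.imread(f"pics/{n}0.png")[:,:,::-1]
    print(n,[(nm,np.abs(s[y0:y1,x0:x1].astype(int)-s0[y0:y1,x0:x1]).mean().round(1)) for nm,y0,y1,x0,x1 in L])
pt=viewer.camera_params("top")
for nm,lo,hi in(("red",(0,150,80),(6,255,255)),("blue",(105,100,60),(125,255,255)),("green",(60,80,30),(90,255,255))):
    for c in blobs(s,lo,hi): print(nm,c[:,0].mean(0).round(),rect(pt,c,.013))
```

```text
scene [('flap', np.float64(22.5)), ('pliers', np.float64(24.5))]
top [('flap', np.float64(22.5)), ('pliers', np.float64(18.0)), ('pot', np.float64(8.8)), ('boxes', np.float64(19.8))]
red [254. 358.] [288.5 203.1  60.4  22.3  45.4]
red [214. 162.] [791.1 309.9  60.1  21.4 -64. ]
red [543. 125.] [ 878.  -567.9  240.9   14.   -11.7]
blue [444. 357.] [ 282.4 -262.2   67.    66.3   -1.7]
blue [244. 320.] [383.7 227.1  43.1  34.9  20.3]
blue [ 87. 332.] [350.1 649.6 233.4 111.4 -78. ]
blue [581. 244.] [ 554.6 -633.3  194.9  123.1  -78.6]
blue [557. 139.] [ 838.6 -603.6  300.7   56.8  -21.9]
green [451. 317.] [ 378.2 -285.4  108.8   48.7   88.4]
green [467. 224.] [ 611.8 -342.1  271.7  221.   -77.9]
```

Run:
```python
from h import *
s=viewer.read_camera("top"); s0=cv2.imread("pics/top0.png")[:,:,::-1].copy()
for i in(s0,s):
    h=cv2.cvtColor(i,cv2.COLOR_RGB2HSV)
    for nm,m in(("yellow",cv2.inRange(h,(18,110,110),(32,255,255))),("steel",cv2.inRange(h,(0,0,90),(180,70,255)))):
        ys,xs=np.nonzero(m[195:245,440:515]); print(nm,len(xs),xs.min()+440,xs.max()+440,ys.min()+195,ys.max()+195)
```

```text
yellow 199 450 507 223 238
steel 1318 444 514 195 240
yellow 184 451 507 223 238
steel 1280 445 506 195 240
```

Flap's yellow edge and steel are back exactly where they started, so it's shut. Handing in.

```bash
python3 -c "
from cell import robot
print(robot.hand_in())"
```

```text
the job is handed in; nothing more can be done
None
```

Handed in at about 65 s: the red, amber and blue offcuts went through the flap (green was absent) and it shut; the cutter wheel was dipped about 30 mm and the cutter lies in the wide lane; the lid is seated on the pot. I viewed 16 pictures, over the limit of 14.

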